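# Load the bauble dryer from the slide-lid case, start it and close the case

### The job

Get the glass baubles drying: open the wooden case by lifting the front end of its lid over the lip and sliding the lid out of its grooves, set the lid aside, and hang every bauble from the case and from the painting stand in the dryer, one to each free ring, stem down through the ring with the ball resting on it, lowering them gently because they are thin glass. When all hang, turn the dryer's black spring-return start switch clockwise to its stop, keep it there for half a second and let it spring back, and close the empty case (before or after starting the dryer): slide the lid fully home and let its front end drop behind the lip. Leave the amber bauble that already hangs in the dryer, and the other things on the bench, where they are.

Things in the scene. Friction and masses are not known exactly. Their poses are not given: they have to be found in the camera images.
- case: wooden case, fixed, open on top, 242 long (own x), 170 wide, 152 mm high; origin: centre of its underside; own -x is its front. Inside, a white board with its top 80 mm up has three 34 mm square holes along own x at -70, 0, 70 mm, in which baubles stand stem down (ball centre 102 mm up). With the lid off, the space above the board is 130 mm wide or more and 226 mm long
- case_lip (a point): middle of the front lip's top, 142 mm above the bench, 117 mm ahead of the case's middle; axes as the case. The lid lies behind it on ledges 8 mm lower. Over the rear half (own x of the case 11 to 121 mm) strips hold the lid down, undersides 13 mm above the ledges, so it cannot be lifted straight off; its front can be raised 15 mm, which clears the lip
- lid: plywood sliding lid, loose, 220 long (own x), 146 wide, 6 mm thick, 100 to 200 g; origin: centre of its underside; own z up, own -x its front end. Brown handle rail on top: 18 wide (own y), 28 high, along own x from 10 mm behind the middle to 100 mm ahead. In the case it has 4 mm of play to each side and 3 mm to each end; free of its grooves once slid 105 mm to the front
- lid_grip (a point): point in the lid's handle rail, 45 mm ahead of the lid's middle, 22 mm above its underside (12 mm below the rail's top); axes as the lid's
- lid_front (a point): middle of the lid's front lower edge
- dryer: warm-air dryer, fixed: grey base 110 x 390 x 40 mm, blue console 105 mm high at its +y end; origin on the bench under the middle ring. Five steel rings, opening 34, outside 42, 10 mm high, tops 120 mm up, at own x 0 and own y -144, -72, 0, 72, 144 mm (rings 0 to 4). A hanging ball's centre is 142 mm up. The rail behind them (own x 52 to 64 mm) is 112 mm high
- start_switch (a joint): angle of the black start switch on the console: 0 at rest, 1.05 rad at its stop, growing clockwise seen from above; a spring turns it back (0.04 N m at rest, 0.17 N m at the stop)
- switch_grip (a point): centre of the start switch's bar on the console's top: 56 mm long, 14 mm wide, 28 mm high, standing 12 mm above the console plate; the point is 12 mm below the top of the bar and on the turning axis; own x runs along the bar and turns with it
- stand: painting stand, loose, 0.6 kg: steel foot 84 mm across and 12 mm high with an upright aluminium tube, 46 mm outside and 38 mm inside, open top at 100 mm; origin at the centre of its underside. One bauble stands in it stem down, or none
- bauble0_center (a point): centre of the ball of bauble 0 (white; 28 to 56 g): ball 56 mm across, below it along own -z a straight stem 12 mm thick whose end is 88 mm from this point. It stands in one of the three holes of the case, under the lid, ball up; it may be absent
- bauble1_center (a point): centre of the ball of bauble 1 (red; 28 to 56 g): ball 56 mm across, below it along own -z a straight stem 12 mm thick whose end is 88 mm from this point. It stands in one of the three holes of the case, under the lid, ball up; it may be absent
- bauble2_center (a point): centre of the ball of bauble 2 (blue; 28 to 56 g): ball 56 mm across, below it along own -z a straight stem 12 mm thick whose end is 88 mm from this point. It stands in one of the three holes of the case, under the lid, ball up; it may be absent
- bauble3_center (a point): centre of the ball of bauble 3 (green; 28 to 56 g): ball 56 mm across, below it along own -z a straight stem 12 mm thick whose end is 88 mm from this point. It stands in the painting stand, ball up; it may be absent
- amber0_center (a point): centre of the ball of an amber glass bauble of the same shape that hangs in ring 1 or is absent; just one of the two amber ones is there. To be left alone
- amber1_center (a point): centre of the ball of an amber glass bauble of the same shape that hangs in ring 3 or is absent; just one of the two amber ones is there. To be left alone
- jar: bystander: white jar, 66 mm across, 70 mm high, origin under its centre
- brush: bystander: flat brush with red handle, 200 mm long, 42 mm wide, lying along own x, origin at its middle
- mug: bystander: white mug, 80 mm across, 90 mm high, handle out to 70 mm at own +y, origin under its centre
- pot_yellow: bystander: yellow paint pot, 52 mm across, 60 mm high, origin under its centre
- pot_blue: bystander: blue paint pot, 52 mm across, 60 mm high, origin under its centre
- spray: bystander: blue spray bottle, 54 mm across, 170 mm high, origin under its centre
There are look-alikes about, which are no part of the job. Of the things like the part that bears bauble3_center, leave any that is purple; of the rest the larger one is meant.

How it is judged (in metres and radians):
On the way, in this order (a step that is already met when the one before it is completed fails the run):
1. the lid's front end is raised over the lip while the lid is still in its grooves (z of lid_front in the frame of case above 0.1405 m and x of lid_front in the frame of case above -0.145 m), for 0.1 s.
2. the lid has been slid out of its grooves to the front (x of lid in the frame of case below -0.105 m), for 0.1 s.
3. every bauble hangs in a ring of the dryer, let go (x of bauble0_center in the frame of dryer between -0.008 and 0.008 m and z of bauble0_center in the frame of dryer between 0.136 and 0.149 m and (y of bauble0_center in the frame of dryer between -0.152 and -0.136 m or y of bauble0_center in the frame of dryer between -0.08 and -0.064 m or y of bauble0_center in the frame of dryer between -0.008 and 0.008 m or y of bauble0_center in the frame of dryer between 0.064 and 0.08 m or y of bauble0_center in the frame of dryer between 0.136 and 0.152 m) and angle between each of bauble0_center, bauble1_center, bauble2_center, bauble3_center's own z axis and vertical below 0.4 rad and contact force between the fingers and bauble0 below 0.1 N and x of bauble1_center in the frame of dryer between -0.008 and 0.008 m and z of bauble1_center in the frame of dryer between 0.136 and 0.149 m and (y of bauble1_center in the frame of dryer between -0.152 and -0.136 m or y of bauble1_center in the frame of dryer between -0.08 and -0.064 m or y of bauble1_center in the frame of dryer between -0.008 and 0.008 m or y of bauble1_center in the frame of dryer between 0.064 and 0.08 m or y of bauble1_center in the frame of dryer between 0.136 and 0.152 m) and contact force between the fingers and bauble1 below 0.1 N and x of bauble2_center in the frame of dryer between -0.008 and 0.008 m and z of bauble2_center in the frame of dryer between 0.136 and 0.149 m and (y of bauble2_center in the frame of dryer between -0.152 and -0.136 m or y of bauble2_center in the frame of dryer between -0.08 and -0.064 m or y of bauble2_center in the frame of dryer between -0.008 and 0.008 m or y of bauble2_center in the frame of dryer between 0.064 and 0.08 m or y of bauble2_center in the frame of dryer between 0.136 and 0.152 m) and contact force between the fingers and bauble2 below 0.1 N and x of bauble3_center in the frame of dryer between -0.008 and 0.008 m and z of bauble3_center in the frame of dryer between 0.136 and 0.149 m and (y of bauble3_center in the frame of dryer between -0.152 and -0.136 m or y of bauble3_center in the frame of dryer between -0.08 and -0.064 m or y of bauble3_center in the frame of dryer between -0.008 and 0.008 m or y of bauble3_center in the frame of dryer between 0.064 and 0.08 m or y of bauble3_center in the frame of dryer between 0.136 and 0.152 m) and contact force between the fingers and bauble3 below 0.1 N), for 0.3 s.
4. the start switch is turned to its stop (value of joint start_switch above 0.97 rad), for 0.2 s.
At the end, for the whole second after the job is handed in: every bauble hangs let go in a ring (ball centre within 8 mm of its axis, 16 to 29 mm above its top, leaning under 0.4 rad); the lid is home in the case, within 7 mm along it, front end down behind the lip, flat on its ledges within 4 mm; the switch is within 0.1 rad of rest (all of step 3 and x of lid in the frame of case above -0.007 m and z of each of lid_front, lid in the frame of case below 0.138 m and z of lid in the frame of case above 0.13 m and angle between the x axis of lid and the x axis of case, either way round below 0.08 rad and linear speed of lid below 0.02 m/s and value of joint start_switch below 0.1 rad); the robot touches nothing.
It fails at once if the amber bauble is taken or knocked (moved more than 25 mm) (distance of any of amber0_center, amber1_center from where it was at the start of the episode above 0.025 m).
It fails at once if a bystander is pushed more than 40 mm away (distance of any of jar, brush, mug, pot_yellow, pot_blue, spray from where it was at the start of the episode above 0.04 m).
It fails at once if a bauble strikes or is pressed against the dryer with more than 15 N (contact force between any of bauble0, bauble1, bauble2, bauble3 and dryer above 15 N).
It fails at once if a bauble is let fall onto its ring from more than about 2 cm ((linear speed of bauble0 above 0.6 m/s and contact force between the fingers and bauble0 below 0.01 N and x of bauble0_center in the frame of dryer between -0.04 and 0.04 m and z of bauble0_center in the frame of dryer above 0.11 m) or (linear speed of bauble1 above 0.6 m/s and contact force between the fingers and bauble1 below 0.01 N and x of bauble1_center in the frame of dryer between -0.04 and 0.04 m and z of bauble1_center in the frame of dryer above 0.11 m) or (linear speed of bauble2 above 0.6 m/s and contact force between the fingers and bauble2 below 0.01 N and x of bauble2_center in the frame of dryer between -0.04 and 0.04 m and z of bauble2_center in the frame of dryer above 0.11 m) or (linear speed of bauble3 above 0.6 m/s and contact force between the fingers and bauble3 below 0.01 N and x of bauble3_center in the frame of dryer between -0.04 and 0.04 m and z of bauble3_center in the frame of dryer above 0.11 m)).
Of bauble0, bauble1, bauble2, bauble3 only 2 to 4 are there at a start; the rules pass over those that are not, and their reading is None.
Of amber0, amber1 only 1 to 1 are there at a start; the rules pass over those that are not, and their reading is None.
At some moment in a run one of stand, lid may be knocked a few centimetres aside while the robot is not near it.
It also fails if it takes over 210 s, if anything falls off the work surface, if the arm or the gripper's body presses on something with over 40 N, if the wrist force passes 120 N, or if a joint passes its speed limit or range.

### The arm

A 6-joint arm with a two-finger parallel gripper is mounted at the origin on the work surface. World frame = base frame: x ahead of the robot, y to its left, z up, the work surface at z = 0. Lengths are in mm, angles in rad, forces in N, time in s.
With the tool pointing down it reaches from about 400 to 925 mm from the base axis. Payload 12.5 kg.
Tool frame: the origin (TCP) lies where the fingers leave the gripper's body, on its centre line; the fingertips stand 78 mm ahead of it and the grasp point (between the pads) lies 59 mm ahead of it (env.nose_length is the distance from the TCP to the fingertips, in mm); z points along the fingers, y is the line along which they close (so a half turn about z gives the same grasp; the last joint's range is limited). The gripper opens to 95 mm and grips with 3 to 60 N. Pads are 20 mm wide; open, the fingers measure 119 mm over their backs; the gripper's body (75 mm by 180 mm) begins 59 mm behind the grasp point.
Start: joints at [-0.106, 0.491, 1.559, -0, 1.092, -0.106], TCP at [625.01, 0.022, 292.261] pointing down, gripper open.
Joint ranges: [-3.1, 3.1], [-0.84, 2.19], [0.05, 2.79], [-1.13, 4.28], [0.06, 2.93], [-2.69, 2.69]. Speed limits (rad/s): [2.22, 2.22, 2.79, 3.14, 3.14, 3.14].

### API

Orientations are given as [roll, pitch, yaw] about the fixed x, y, z axes, in that order (R = Rz(yaw) Ry(pitch) Rx(roll)).
In Python, from cell import env gives the robot as it stands. The module is installed in compiled form; this text tells all that it offers.
- The arm moves only by the tool send_rows, never from a script. Its argument "series" is text: rows parted by semicolons, each of 6 numbers parted by spaces: the shift along the tool's x, y, z as a fraction of full scale, then the turn, a rotation vector about the tool's x, y, z as a fraction of full scale. A call has 1 to 5 rows; each row shifts and turns the commanded pose from where the row before left it, along the tool's axes as they then stand; what a row does not reach is not made up. Full scale, the value 1, is 60 mm for a shift and 10 degrees for a turn. A row lasts 1/8 s, in which the tool goes at most 62.5 mm and 10.7 degrees, less where a joint would pass 70% of its speed; a pose out of reach is approached as far as the arm can. A call with a number of a shift or a turn outside -1 to 1 is refused whole. A call with a gripper value outside its range is refused whole. "fingers" is the opening, from 0 (shut) to 1 (fully open), set as the call begins (left out, the last holds). The fingers move at their own pace and stop on an object; the grip force is fixed at half the most. Time passes only in rows, so rows that do not move let the fingers close. It gives the time, the measured TCP pose, the force, the opening and the grip force at its end, in the units of the state.
- env.state(): the state, without advancing time (a new reading comes with each control period).
- env.read_camera(name): name is "scene" or "side" or "wrist"; returns a dict with "color" (480x640x3 uint8, red, green, blue), "z_map" (480x640 float32, mm along the optical axis (not along the pixel's ray), 0 where there is no reading), "fovy" (degrees; the focal length in pixels is half the picture's height over the tangent of half this angle, whatever the lens; pixels are square), "cx", "cy" (the principal point, pixels), "R" (3x3) and "t" (3): a world point X has camera coordinates R X + t. Camera axes: x right, y down, z forward; pixel columns grow to the right and rows downward; lengths in mm; the calibration is good to about 2 mm. The wrist camera is an equidistant fisheye: a pixel r from the principal point sees the ray r / f radians off the axis. A picture is of the moment at which its call begins.
- env.job_done(): hands the job in; it is judged then, once.
The state is a dict: "t": time; "joints": joint angles; "qvel": joint speeds; "tau": joint torques, N m; "eef_pos": TCP position; "tcp_rot": TCP orientation; "ft_force": force on the tool from outside, world axes, zero at the start; "moment": the same for the moment, N m; "opening": opening from 0.0 (shut) to 1.0 (fully open); "grip_force": force on a finger pad.
Only numpy, scipy, OpenCV 4.12 (cv2) and the standard library are available. Lean on these libraries where they do the work, as an engineer would, in place of code of your own. Each camera call takes 0.05 s, during which the arm holds its last target. There are 200 camera calls.

## Working session

There is one attempt and no reset: what is moved stays moved. The work goes in short steps, Python scripts to look and compute and a tool call to move; the robot and the scene stay as the last step left them, time stands still between calls to the robot, and variables do not carry over. Pictures are saved under pics/ and viewed, at most 14 in all, crops included, and the job is handed in when it is done.

Besides the shell and the picture viewer there is one more tool, called after "Emit:" as name(argument=value, ...) on one line, values as JSON. send_rows: Moves the arm, as the interface text tells. Shift numbers are shares of 60 mm and turn numbers shares of 10 degrees, none past 1 either way. Its arguments: {"type":"object","properties":{"series":{"type":"string"},"fingers":{"type":"number"}},"required":["series"]}

```bash
mkdir -p pics; cat > h.py <<'E'
import numpy as np, cv2
from cell import env
from scipy.spatial.transform import Rotation as Ro
def cam(n,save=None):
    c=env.read_camera(n); 
    if save: cv2.imwrite('pics/'+save+'.png',c['color'][:,:,::-1])
    return c
def rays(c,u,v,fish=False):
    f=240/np.tan(np.radians(c['fovy'])/2)
    x=(np.asarray(u,float)-c['cx'])/f;y=(np.asarray(v,float)-c['cy'])/f
    if fish:
        r=np.hypot(x,y)+1e-12; d=np.stack([x/r*np.sin(r),y/r*np.sin(r),np.cos(r)],-1)
    else: d=np.stack([x,y,np.ones_like(x)],-1)
    R=np.array(c['R']);t=np.array(c['t'])
    return -R.T@t, d@R
def plane(c,u,v,z,fish=False):
    o,d=rays(c,u,v,fish); return o+d*((z-o[2])/d[...,2])[...,None]
def cloud(c,fish=False):
    v,u=np.mgrid[0:480,0:640]; z=c['z_map']
    o,d=rays(c,u,v,fish)
    dc=d@np.array(c['R']).T
    P=o+d*(z/dc[...,2])[...,None]; P[z<=0]=np.nan
    return P
E
python3 - <<'E'
from h import *
for n in ('scene','side','wrist'):
    c=cam(n,n+'0'); print(n,c['fovy'],c['cx'],c['cy'],rays(c,320,240)[0].round(), (c['z_map']>0).mean())
s=env.state();print(s)
E
```

```text
scene 56.11261126193724 322.4403306218161 245.48470957403927 [1170. -611.  725.] 0.9961328125
side 52.58959949068122 314.81302076709227 234.60158150636835 [  31. -681.  877.] 0.9960188802083333
wrist 65.70646984690485 317.2778890485261 244.59345957368078 [625.  68. 385.] 0.9633333333333334
{'t': 0.15, 'joints': array([-1.05602368e-01,  4.91403458e-01,  1.55925867e+00, -1.15149571e-05,
        1.09172672e+00, -1.05599101e-01]), 'qvel': array([ 0.00098756, -0.0034245 , -0.00186509,  0.00048569, -0.00025456,
       -0.00031934]), 'tau': array([ 3.16444048e-04, -6.12899423e+01, -2.58276522e+01,  6.91918633e-02,
        4.73701756e-02, -5.07232733e-05]), 'eef_pos': array([6.24902094e+02, 2.96248004e-02, 2.91824421e+02]), 'tcp_rot': array([-3.14079982e+00, -7.37635734e-05,  1.57079834e+00]), 'ft_force': array([-0.16701587, -0.25996655,  0.25329669]), 'moment': array([-0.04938526, -0.03491094, -0.00446092]), 'grip_force': 0.0, 'opening': 0.9995725170031285}
```

View pictures.

View pics/scene0.png

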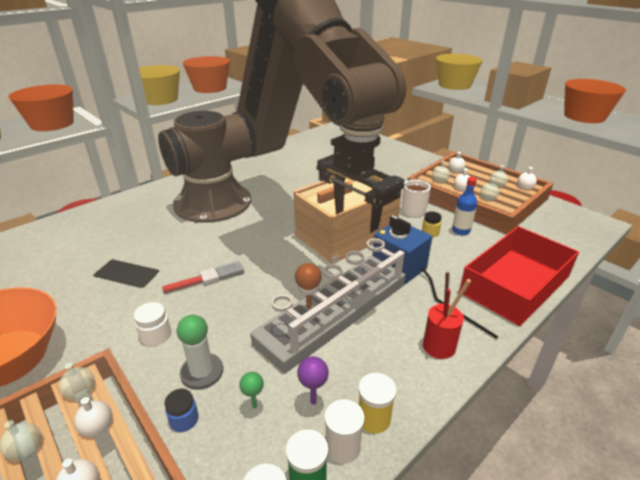

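View pics/side0.png

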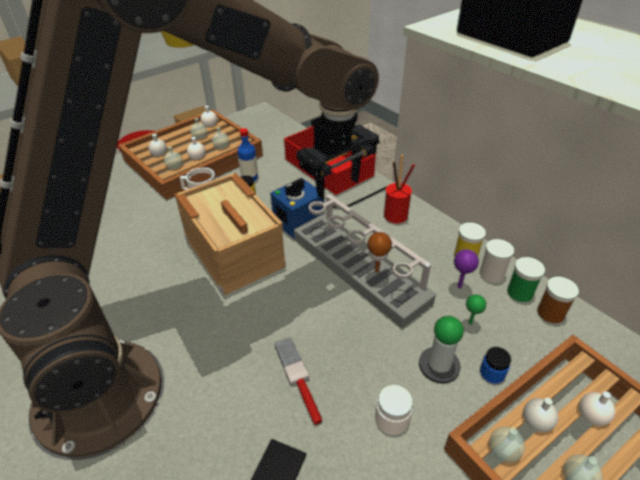

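View pics/wrist0.png

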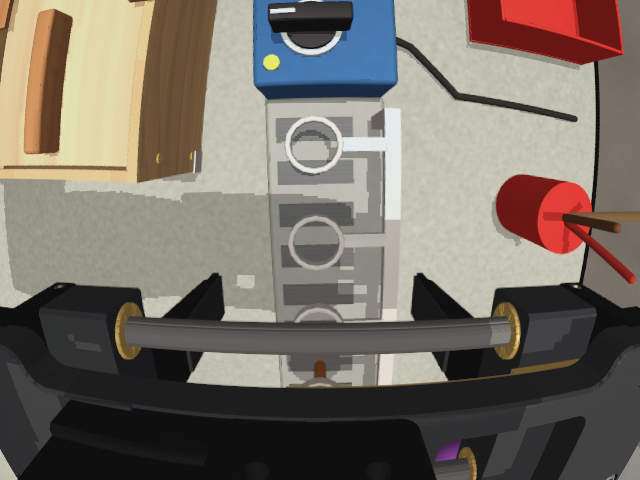

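Case and dryer stand mid-scene; the case front (lip) faces world −y, dryer own +y is roughly world +y. Candidates for the green bauble: scene (192,330) large in the stand; (251,384) small green; (313,372) purple. The choice is (192,330). Amber hangs in the second ring from the near end (308,277), likely ring 1. I'll measure now.

```bash
cat >> h.py <<'E'
def tri(obs):
    A=np.zeros((3,3));b=np.zeros(3)
    for o,d in obs:
        d=d/np.linalg.norm(d);M=np.eye(3)-np.outer(d,d);A+=M;b+=M@o
    X=np.linalg.solve(A,b)
    return X,[np.linalg.norm(np.cross(X-o,d/np.linalg.norm(d))) for o,d in obs]
def blobs(c,lo,hi,amin=60):
    h=cv2.cvtColor(c['color'],cv2.COLOR_RGB2HSV)
    m=cv2.inRange(h,np.array(lo),np.array(hi))
    n,l,s,ce=cv2.connectedComponentsWithStats(m)
    return [(s[i,4],ce[i].round(1),s[i,:4]) for i in range(1,n) if s[i,4]>amin],l
E
python3 - <<'E'
from h import *
C={n:cam(n) for n in('scene','side','wrist')}
P={n:cloud(C[n],n=='wrist') for n in C}
for nm,lo,hi in(('green',(50,100,40),(80,255,255)),('amber',(5,150,60),(14,255,200))):
    for n in('scene','side'):
        for a,ce,s in blobs(C[n],lo,hi)[0]:
            p=P[n][int(ce[1]),int(ce[0])]; print(nm,n,a,ce,s,p.round())
# top-down map
W=np.zeros((800,600,3),np.uint8);Z=np.full((800,600),-1.)
for n in('side','scene','wrist'):
    p=P[n].reshape(-1,3);col=C[n]['color'].reshape(-1,3)
    ok=np.isfinite(p).all(1)&(p[:,2]<230)&(p[:,2]>-10);p=p[ok];col=col[ok]
    i=(350-p[:,1]).round().astype(int);j=(p[:,0]-300).round().astype(int)
    k=(i>=0)&(i<800)&(j>=0)&(j<600)
    for a,b,z,cc in zip(i[k],j[k],p[k,2],col[k]):
        if z>Z[a,b]: Z[a,b]=z;W[a,b]=cc
np.save('Z.npy',Z)
W=cv2.resize(W[:,:],(450,600),interpolation=cv2.INTER_AREA);cv2.imwrite('pics/top.png',W[:,:,::-1])
# heights
for n in P:
    p=P[n].reshape(-1,3);p=p[np.isfinite(p).all(1)]
    for nm,a,b,bx in(('railtop',158,172,(350,560,0,350)),('lidtop',136,144,(350,560,0,350)),('rim',147,156,(350,560,0,350)),('bar',108,116,(560,720,-300,150)),('base',36,43,(500,720,-350,150)),('switch',130,150,(560,720,80,300)),('console',100,109,(540,720,50,300))):
        q=p[(p[:,2]>a)&(p[:,2]<b)&(p[:,0]>bx[0])&(p[:,0]<bx[1])&(p[:,1]>bx[2])&(p[:,1]<bx[3])]
        if len(q)>30:
            r=cv2.minAreaRect(q[:,:2].astype(np.float32)); print(n,nm,len(q),q.mean(0).round(),'lohi',np.percentile(q,[2,98],axis=0).round().tolist(),'rect',np.round(r[0]),np.round(r[1]),round(r[2],1))
E
```

```text
green scene 440 [190.6 326.4] [178 316  26  22] [ 590. -391.  145.]
green scene 394 [251.  384.2] [241 373  21  34] [ 725. -361.   85.]
green scene 288 [307.5 475. ] [290 466  35  14] [ 902. -390.   69.]
green side 536 [521.6 288.4] [508 273  31  29] [ 849. -378.   46.]
green side 305 [475.4 304.7] [467 295  19  29] [ 698. -358.   85.]
green side 624 [448.5 329.7] [435 316  28  28] [ 560. -389.  145.]
amber scene 1277 [207.5  72.7] [184  57  46  35] [-664.  417.  213.]
amber scene 2027 [590.7  99.1] [565  79  60  44] [ 624. 1259.  209.]
amber scene 2215 [ 44.7 105.7] [ 9 85 63 45] [-649. -247.  217.]
amber scene 214 [529.5 204.7] [506 185  46  36] [741. 630.  58.]
amber scene 341 [308.3 273.9] [297 264  23  22] [ 639. -152.  164.]
amber scene 1026 [ 23.6 360.7] [  0 321  54  65] [ 380. -633.   69.]
amber side 92 [229.6 123.2] [217 113  25  22] [722. 691.  61.]
amber side 1462 [157.8 167.6] [118 117  80 101] [416. 606.  55.]
amber side 103 [255.6 143.5] [247 132  14  24] [718. 521.  62.]
amber side 440 [222.1 162.2] [195 149  43  27] [592. 520.  42.]
amber side 83 [200.  177.2] [191 1
[... 2144 characters left out ...]
 18842 [439. 130. 141.] lohi [[354.0, 59.0, 139.0], [507.0, 211.0, 143.0]] rect [427. 140.] [162. 164.] 84.6
wrist rim 3080 [465. 132. 150.] lohi [[356.0, 56.0, 147.0], [510.0, 220.0, 155.0]] rect [425. 139.] [131. 190.] 74.6
wrist bar 6165 [667.  20. 113.] lohi [[592.0, -124.0, 109.0], [688.0, 147.0, 115.0]] rect [643.   9.] [101. 287.] 4.9
wrist base 22503 [631.  -3.  41.] lohi [[580.0, -173.0, 39.0], [685.0, 117.0, 43.0]] rect [595. -18.] [187. 338.] 0.9
wrist switch 2098 [620. 162. 144.] lohi [[594.0, 157.0, 131.0], [646.0, 171.0, 148.0]] rect [620. 164.] [56. 15.] 2.0
wrist console 8595 [635. 147. 106.] lohi [[577.0, 120.0, 102.0], [683.0, 189.0, 108.0]] rect [631. 121.] [111. 143.] 1.1
```

View pics/top.png

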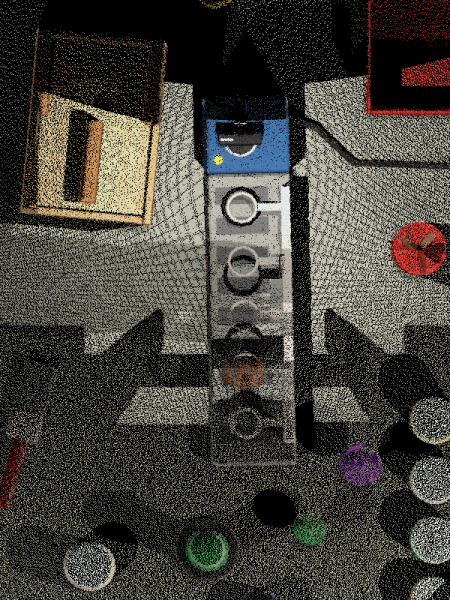

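The top-down map gives: rail centre (423,135) with case yaw about 85° (top at 168, as expected); ring line x≈624, y from −213 to 74, yaw about +1.2°; amber in ring 1; green ball at (576,−383). I'll move above the lid rail.

Emit:
send_rows(series="0.56 -0.84 0 0 0 0;0.56 -0.84 0 0 0 0;0.56 -0.84 0 0 0 0;0.56 -0.84 0 0 0 0;0 0 0 0 0 0.5", fingers=0.5)

```text
t: 0.92
eef_pos: [420.5, 135.9, 292.7]
tcp_rot: [-3.141, -0.0, 1.485]
ft_force: [1.0, 0.1, 0.5]
opening: 0.539
grip_force: 0.0
```

```bash
cat >> h.py <<'E'
def go(pos,yaw=90.,tilt=0.,n=None):
    """rows for measured pose -> TCP pos, world yaw of tool, tilt about tool y (deg)"""
    s=env.state();R0=Ro.from_euler('xyz',s['tcp_rot']);R1=Ro.from_euler('xyz',[np.pi,0,np.radians(yaw)])*Ro.from_rotvec([0,np.radians(tilt),0])
    d=R0.inv().apply(np.array(pos)-s['eef_pos'])/60; w=np.degrees((R0.inv()*R1).as_rotvec())/10
    n=n or int(np.ceil(max(abs(d).max(),abs(w).max(),.01)))
    print('at',s['eef_pos'].round(1),'total',d.round(3),w.round(3),'n',n,'row',(d/n).round(3),(w/n).round(3))
E
python3 - <<'E'
from h import *
go((423,135,300),85)
for n in('wrist','scene'):
    c=cam(n);p=cloud(c,n=='wrist').reshape(-1,3);p=p[np.isfinite(p).all(1)]
    for nm,a,b,bx in(('railtop',163,171,(380,470,60,230)),('rim',148,156,(320,540,40,320)),('lid',138,143,(320,540,40,320))):
        q=p[(p[:,2]>a)&(p[:,2]<b)&(p[:,0]>bx[0])&(p[:,0]<bx[1])&(p[:,1]>bx[2])&(p[:,1]<bx[3])]
        if len(q)>30:
            r=cv2.minAreaRect(q[:,:2].astype(np.float32)); print(n,nm,len(q),'z',np.median(q[:,2]).round(1),'rect',np.round(r[0],1),np.round(r[1],1),round(r[2],1))
E
```

```text
at [420.5 135.9 292.7] total [-0.011  0.043 -0.122] [-0.001 -0.001  0.008] n 1 row [-0.011  0.043 -0.122] [-0.001 -0.001  0.008]
wrist railtop 4372 z 168.6 rect [422.9 143. ] [94.6 18.5] 84.7
wrist rim 13817 z 152.7 rect [428.7 205.5] [192.7 171.6] 84.6
wrist lid 53331 z 140.9 rect [427. 188.] [212.  155.5] 84.6
scene railtop 183 z 167.9 rect [422.4 134.5] [110.9  21.7] 84.3
scene rim 570 z 151.8 rect [425.5 182.6] [244.3 174.4] 84.4
scene lid 1775 z 140.5 rect [425.5 179.2] [243.2 172.9] 84.3
```

Emit:
send_rows(series="0 0.04 0.4 0 0 0;0 0 0.4 0 0 0;0 0 0.3 0 0 0;0 0 0.1 0 0 0;0 0 0 0 0 0")

```text
t: 1.65
eef_pos: [426.1, 134.0, 220.2]
tcp_rot: [-3.141, 0.0, 1.484]
ft_force: [-0.1, -0.3, 0.6]
opening: 0.498
grip_force: 0.0
```

Emit:
send_rows(series="0 0 0 0 0 0;0 0 0 0 0 0;0 0 0 0 0 0;0 0 0 0 0 0", fingers=0)

```text
t: 2.15
eef_pos: [425.3, 134.3, 220.4]
tcp_rot: [-3.141, -0.0, 1.484]
ft_force: [-4.8, 0.6, 5.0]
opening: 0.188
grip_force: 30.0
```

```bash
python3 - <<'E'
from h import *
s=env.state();print(s['eef_pos'],s['opening'],s['grip_force'])
e=s['eef_pos'];a=np.radians(84.6);f=-np.array([np.cos(a),np.sin(a),0])  # front dir
# pivot: rear lower edge, 155 behind grip
piv=e+f*-155;piv[2]=134
for th in(2,3.3):
    t=np.radians(th); v=e-piv; L=v@f;h=v[2]
    p=piv+f*(L*np.cos(t)-h*np.sin(t)); p[2]=134+L*np.sin(t)+h*np.cos(t)
    go(p,85,-th)
    for sl,up in((40,3),(80,4),(120,8)):
        go(p+f*sl+[0,0,up],85,-th)
E
```

```text
[425.28538128 134.33764029 220.44390359] 0.18801012043656218 29.980866014957428
at [425.3 134.3 220.4] total [ 0.052  0.    -0.089] [-0.005 -0.2    0.001] n 1 row [ 0.052  0.    -0.089] [-0.005 -0.2    0.001]
at [425.3 134.3 220.4] total [-0.615 -0.005 -0.139] [-0.005 -0.2    0.001] n 1 row [-0.615 -0.005 -0.139] [-0.005 -0.2    0.001]
at [425.3 134.3 220.4] total [-1.281 -0.009 -0.156] [-0.005 -0.2    0.001] n 2 row [-0.641 -0.005 -0.078] [-0.003 -0.1    0.001]
at [425.3 134.3 220.4] total [-1.948 -0.014 -0.223] [-0.005 -0.2    0.001] n 2 row [-0.974 -0.007 -0.111] [-0.003 -0.1    0.001]
at [425.3 134.3 220.4] total [ 0.087  0.    -0.146] [-0.005 -0.33   0.001] n 1 row [ 0.087  0.    -0.146] [-0.005 -0.33   0.001]
at [425.3 134.3 220.4] total [-0.579 -0.004 -0.196] [-0.005 -0.33   0.001] n 1 row [-0.579 -0.004 -0.196] [-0.005 -0.33   0.001]
at [425.3 134.3 220.4] total [-1.246 -0.009 -0.213] [-0.005 -0.33   0.001] n 2 row [-0.623 -0.005 -0.107] [-0.003 -0.165  0.001]
at [425.3 134.3 220.4] total [-1.913 -0.014 -0.28 ] [-0.005 -0.33   0.001] n 2 row [-0.956 -0.007 -0.14 ] [-0.003 -0.165  0.001]
```

Emit:
send_rows(series="0.03 0 -0.05 0 -0.11 0;0.03 0 -0.05 0 -0.11 0;0.03 0 -0.05 0 -0.11 0;0 0 0 0 0 0;0 0 0 0 0 0")

```text
t: 2.78
eef_pos: [426.1, 139.9, 229.2]
tcp_rot: [-3.141, 0.057, 1.484]
ft_force: [-6.0, 1.6, 2.9]
opening: 0.184
grip_force: 30.0
```

```bash
python3 - <<'E'
from h import *
s=env.state();print(s['eef_pos'],s['tcp_rot'],s['ft_force'],s['opening'])
c=cam('side');cv2.imwrite('pics/lift.png',cv2.resize(c['color'][150:310,150:310,::-1],(640,640))[:600])
E
```

```text
[426.10024225 139.90370704 229.23628161] [-3.1414193   0.0573502   1.48353053] [-5.98231573  1.57260939  2.86338861] 0.18411634498846724
```

View pics/lift.png

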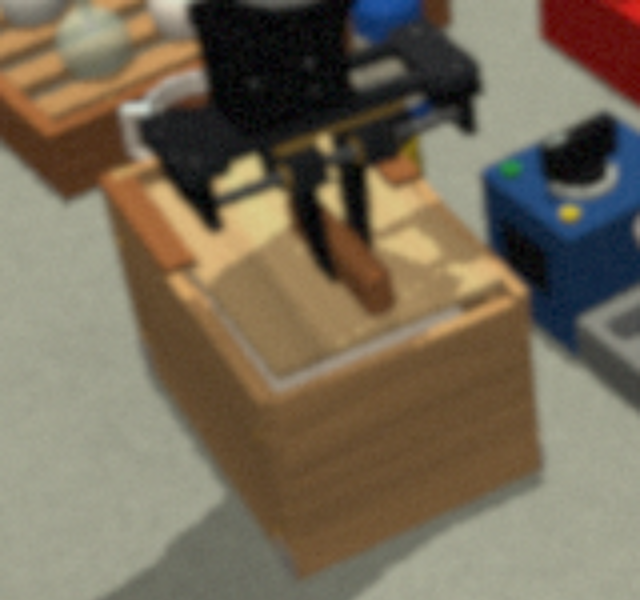

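```bash
python3 - <<'E'
from h import *
e=env.state()['eef_pos'];a=np.radians(84.6);f=-np.array([np.cos(a),np.sin(a),0])
for sl,up in((60,3),(120,7),(120,30)): go(e+f*sl+[0,0,up],85,-3.3)
E
```

```text
at [426.1 139.9 229.2] total [-1.001 -0.007  0.007] [-0.001 -0.002 -0.001] n 2 row [-0.501 -0.003  0.004] [-0.    -0.001 -0.   ]
at [426.1 139.9 229.2] total [-2.003e+00 -1.400e-02 -2.000e-03] [-0.001 -0.002 -0.001] n 3 row [-0.668 -0.005 -0.001] [-0.    -0.001 -0.   ]
at [426.1 139.9 229.2] total [-2.025 -0.014 -0.385] [-0.001 -0.002 -0.001] n 3 row [-0.675 -0.005 -0.128] [-0.    -0.001 -0.   ]
```

Emit:
send_rows(series="-0.25 -0.03 0 0 0 0;-0.25 -0.005 0 0 0 0;-0.25 0 0 0 0 0;-0.25 0 0 0 0 0")

```text
t: 3.32
eef_pos: [419.1, 79.1, 232.7]
tcp_rot: [3.141, 0.058, 1.483]
ft_force: [-0.2, 0.0, -1.7]
opening: 0.189
grip_force: 30.0
```

Emit:
send_rows(series="-0.3 0 0 0 0 0;-0.3 0 0 0 0 0;-0.3 0 0 0 0 0;-0.3 0 -0.05 0 0 0;0 0 0 0 0 0")

```text
t: 3.95
eef_pos: [412.7, 7.6, 240.0]
tcp_rot: [3.141, 0.058, 1.481]
ft_force: [0.5, 0.3, -1.3]
opening: 0.187
grip_force: 30.0
```

```bash
python3 - <<'E'
from h import *
go((413,-5,250),85,0);go((451,-215,250),85,0);go((451,-215,100),85,0);go((451,-215,87),85,0)
E
```

```text
at [412.7   7.6 240. ] total [-0.219  0.023 -0.155] [ 0.004  0.33  -0.013] n 1 row [-0.219  0.023 -0.155] [ 0.004  0.33  -0.013]
at [412.7   7.6 240. ] total [-3.642  0.967  0.043] [ 0.004  0.33  -0.013] n 4 row [-0.911  0.242  0.011] [ 0.001  0.083 -0.003]
at [412.7   7.6 240. ] total [-3.498  0.965  2.539] [ 0.004  0.33  -0.013] n 4 row [-0.875  0.241  0.635] [ 0.001  0.083 -0.003]
at [412.7   7.6 240. ] total [-3.486  0.964  2.755] [ 0.004  0.33  -0.013] n 4 row [-0.871  0.241  0.689] [ 0.001  0.083 -0.003]
```

Emit:
send_rows(series="-0.22 0.02 -0.155 0 0.33 0;-0.86 0.234 0 0 0 0;-0.86 0.234 0 0 0 0;-0.86 0.234 0 0 0 0;-0.86 0.234 0 0 0 0")

```text
t: 4.58
eef_pos: [451.0, -216.0, 249.7]
tcp_rot: [3.141, 0.0, 1.483]
ft_force: [-0.0, 1.5, -1.1]
opening: 0.189
grip_force: 30.0
```

Emit:
send_rows(series="0 0 0.8 0 0 0;0 0 0.8 0 0 0;0 0 0.6 0 0 0;0 0 0.2 0 0 0;0 0 0 0 0 0")

```text
t: 5.2
eef_pos: [450.9, -214.3, 105.7]
tcp_rot: [-3.141, -0.0, 1.484]
ft_force: [0.5, 0.4, -0.8]
opening: 0.186
grip_force: 30.0
```

```bash
python3 - <<'E'
from h import *
go((451,-215,87),85,0)
c=cam('side');p=cloud(c);
for n in('side','scene'):
    c=cam(n);p=cloud(c).reshape(-1,3);q=p[(p[:,0]>360)&(p[:,0]<545)&(p[:,1]>-300)&(p[:,1]<-30)&(p[:,2]>15)&(p[:,2]<45)]
    print(n,len(q),np.percentile(q,[1,50,99],axis=0).round().tolist() if len(q) else 0)
E
```

```text
at [ 450.9 -214.3  105.7] total [-0.012  0.002  0.312] [-0.003 -0.002  0.001] n 1 row [-0.012  0.002  0.312] [-0.003 -0.002  0.001]
side 3177 [[364.0, -279.0, 19.0], [422.0, -218.0, 28.0], [518.0, -56.0, 41.0]]
scene 2840 [[378.0, -280.0, 22.0], [474.0, -192.0, 27.0], [530.0, -60.0, 43.0]]
```

Emit:
send_rows(series="0 0 0.12 0 0 0;0 0 0.1 0 0 0;0 0 0.07 0 0 0;0 0 0.02 0 0 0;0 0 0 0 0 0")

```text
t: 5.98
eef_pos: [450.8, -214.4, 87.1]
tcp_rot: [-3.141, -0.0, 1.484]
ft_force: [-0.1, -0.5, -0.9]
opening: 0.187
grip_force: 30.0
```

Emit:
send_rows(series="0 0 0 0 0 0;0 0 0 0 0 0;0 0 0 0 0 0", fingers=0.5)

```text
t: 6.35
eef_pos: [450.8, -214.4, 87.3]
tcp_rot: [3.141, 0.0, 1.483]
ft_force: [-0.3, 0.3, -0.3]
opening: 0.441
grip_force: 0.0
```

Emit:
send_rows(series="0 0 -0.6 0 0 0;0 0 -0.9 0 0 0;0.2 0 -0.9 0 0 0;0.8 0 -0.8 0 0 0;0.9 0 -0.3 0 0 0", fingers=0.8)

```text
t: 6.98
eef_pos: [460.6, -103.9, 295.9]
tcp_rot: [3.138, 0.001, 1.482]
ft_force: [0.7, 0.3, 0.0]
opening: 0.797
grip_force: 0.0
```

Emit:
send_rows(series="0.9 -0.05 0 0 0 0;0.9 0 0 0 0 0;0 0 0 0 0 0")

```text
t: 7.35
eef_pos: [466.5, 6.0, 293.6]
tcp_rot: [3.141, -0.0, 1.488]
ft_force: [0.2, 0.3, -0.2]
opening: 0.802
grip_force: 0.0
```

```bash
python3 - <<'E'
from h import *
print(env.state()['eef_pos'])
cam('wrist','case1');cam('scene','scene1')
E
```

```text
[466.53448458   6.02954084 293.57142958]
```

View pics/case1.png

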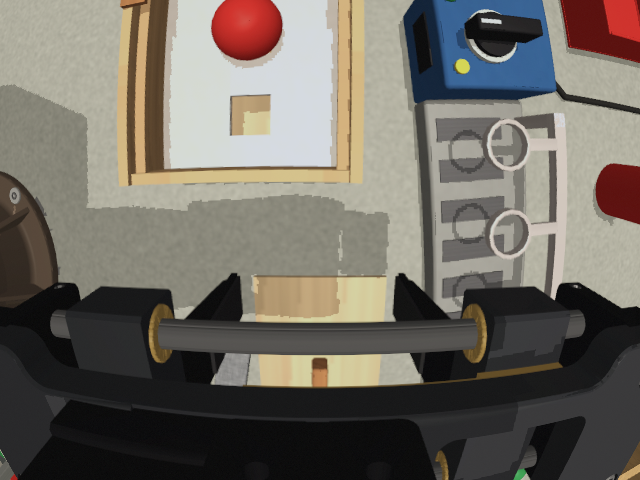

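View pics/scene1.png

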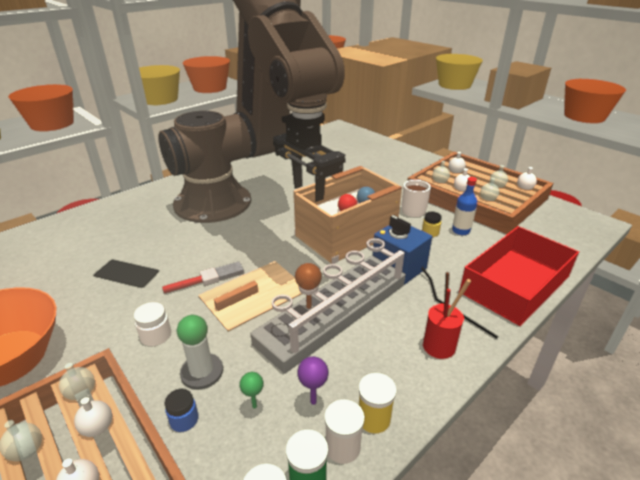

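Wrist: red ball at (247,25) in the middle hole, front hole (250,115) empty, rings 4 and 3 at (508,145) and (510,232). The scene shows blue in the rear hole (367,195) and the lid flat on the bench. So there are three baubles: red, blue, green.

Emit:
send_rows(series="0.8 -0.4 0 0 0 0;0.8 -0.3 0 0 0 0;0.4 0 0 0 0 0;0 0 0 0 0 0", fingers=0.78)

```text
t: 7.95
eef_pos: [435.7, 126.3, 293.3]
tcp_rot: [3.141, 0.0, 1.484]
ft_force: [-0.1, -0.1, 0.2]
opening: 0.78
grip_force: 0.0
```

```bash
cat >> h.py <<'E'
def ball(c,lo,hi,z,fish=True,roi=None,amin=150):
    out=[]
    for a,ce,s in blobs(c,lo,hi,amin)[0]:
        out.append((a,ce,plane(c,ce[0],ce[1],z,fish).round(1)[:2]))
    return out
def fitsphere(q,r=28):
    from scipy.optimize import least_squares
    x0=np.append(q[:,:2].mean(0),q[:,2].max()-r)
    return least_squares(lambda x:np.linalg.norm(q-x,axis=1)-r,x0,loss='soft_l1').x
def ballfit(c,lo,hi,fish,box):
    h=cv2.cvtColor(c['color'],cv2.COLOR_RGB2HSV);m=cv2.erode(cv2.inRange(h,np.array(lo),np.array(hi)),np.ones((3,3)))>0
    q=cloud(c,fish)[m];q=q[np.isfinite(q).all(1)]
    q=q[(q[:,0]>box[0])&(q[:,0]<box[1])&(q[:,1]>box[2])&(q[:,1]<box[3])]
    return len(q),(fitsphere(q).round(1) if len(q)>20 else None)
RED=((0,150,60),(6,255,255));RED2=((174,150,60),(180,255,255));BLUE=((95,60,30),(112,255,255));GREEN=((50,100,40),(80,255,255))
E
python3 - <<'E'
from h import *
print(env.state()['eef_pos'])
C={n:cam(n) for n in('wrist','scene')}
for n in C:
    print(n,'red',ballfit(C[n],*RED,n=='wrist',(350,500,120,300)),'blue',ballfit(C[n],*BLUE,n=='wrist',(370,500,200,310)))
c=C['wrist'];P=cloud(c,True);p=P.reshape(-1,3);p=p[np.isfinite(p).all(1)]
for yy in(74,2,-70,-142,-213):
    for n in C:
        p=cloud(C[n],n=='wrist').reshape(-1,3)
        q=p[(p[:,2]>116)&(p[:,2]<123)&(np.hypot(p[:,0]-624,p[:,1]-yy)<32)&(p[:,0]<640)]
        if len(q)>15:
            (x,y),r=cv2.minEnclosingCircle(q[:,:2].astype(np.float32));A=np.c_[2*q[:,:2],np.ones(len(q))];s=np.linalg.lstsq(A,(q[:,:2]**2).sum(1),rcond=None)[0];print('ring',n,yy,len(q),s[:2].round(1),round((s[2]+s[:2]@s[:2])**.5,1))
E
```

```text
[435.66206114 126.31309694 293.3347617 ]
wrist red (3733, array([426.3, 180.2, 102.7])) blue (3706, array([432.9, 249.9, 102.7]))
scene red (137, array([425.3, 180.5, 101.9])) blue (59, array([435.7, 250. , 100.9]))
ring wrist 74 412 [620.9  74.7] 18.6
ring scene 74 81 [621.2  73.1] 18.7
ring scene 2 84 [623.    1.2] 18.7
ring scene -70 88 [624.3 -70.7] 18.9
ring scene -142 27 [ 627.7 -152.3] 10.2
ring scene -213 92 [ 628.4 -214.2] 18.9
```

Emit:
send_rows(series="0.44 -0.12 0 0 0 0;0.44 -0.12 0 0 0 0;0 0 0.6 0 0 0;0 0 0 0 0 0")

```text
t: 8.55
eef_pos: [425.3, 179.0, 256.0]
tcp_rot: [-3.138, 0.002, 1.482]
ft_force: [-0.2, -0.3, 0.2]
opening: 0.78
grip_force: 0.0
```

```bash
python3 - <<'E'
from h import *
go((426.3,180.3,164),84.7)
E
```

```text
at [425.3 179.  256. ] total [0.025 0.02  1.533] [-0.022  0.009  0.022] n 2 row [0.012 0.01  0.766] [-0.011  0.004  0.011]
```

Emit:
send_rows(series="0.025 0.015 0.5 0 0 0;0 0 0.5 0 0 0;0 0 0.4 0 0 0;0 0 0.13 0 0 0;0 0 0 0 0 0")

```text
t: 9.18
eef_pos: [427.2, 181.3, 166.1]
tcp_rot: [3.141, -0.0, 1.483]
ft_force: [0.6, 0.1, 0.9]
opening: 0.781
grip_force: 0.0
```

Emit:
send_rows(series="0 0 0 0 0 0;0 0 0 0 0 0;0 0 0 0 0 0", fingers=0.4)

```text
t: 9.55
eef_pos: [426.7, 181.8, 166.1]
tcp_rot: [3.141, -0.0, 1.484]
ft_force: [-1.6, -0.2, 2.9]
opening: 0.583
grip_force: 30.0
```

Emit:
send_rows(series="0 0 -0.3 0 0 0;0 0 -0.6 0 0 0;0 0 -0.7 0 0 0;0 0 -0.6 0 0 0;0 0 0 0 0 0")

```text
t: 10.18
eef_pos: [427.1, 181.9, 299.8]
tcp_rot: [3.137, -0.002, 1.484]
ft_force: [0.6, -0.7, -0.2]
opening: 0.58
grip_force: 30.0
```

```bash
python3 - <<'E'
from h import *
c=cam('scene');print('red',ballfit(c,*RED,False,(350,500,120,300)))
E
```

```text
red (195, array([425.3, 180.6, 234.5]))
```

Emit:
send_rows(series="0 0 -0.7 0 0 0;0 0 0 0 0 0")

```text
t: 10.48
eef_pos: [427.1, 181.9, 340.4]
tcp_rot: [3.139, -0.001, 1.484]
ft_force: [-0.7, 0.5, 0.1]
opening: 0.578
grip_force: 30.0
```

```bash
python3 - <<'E'
from h import *
go((623,3,340),85);go((623,3,340),91)
E
```

```text
at [427.1 181.9 340.4] total [-2.686  3.512  0.013] [ 0.013 -0.005  0.001] n 4 row [-0.671  0.878  0.003] [ 0.003 -0.001  0.   ]
at [427.1 181.9 340.4] total [-2.686  3.512  0.013] [ 0.014 -0.004 -0.599] n 4 row [-0.671  0.878  0.003] [ 0.003 -0.001 -0.15 ]
```

Emit:
send_rows(series="-0.67 0.88 0 0 0 0;-0.67 0.88 0 0 0 0;-0.67 0.88 0 0 0 0;-0.67 0.88 0 0 0 0;0 0 0 0 0 -0.6")

```text
t: 11.1
eef_pos: [613.6, 10.5, 336.0]
tcp_rot: [-3.138, -0.0, 1.587]
ft_force: [-1.5, -0.0, -1.5]
opening: 0.577
grip_force: 30.0
```

Emit:
send_rows(series="0 0 0.5 0 0 0;0 0 0.2 0 0 0;0 0 0 0 0 0")

```text
t: 11.48
eef_pos: [611.4, 13.6, 296.0]
tcp_rot: [-3.139, -0.0, 1.588]
ft_force: [-0.6, -0.3, 0.3]
opening: 0.576
grip_force: 30.0
```

```bash
cat >> h.py <<'E'
def chk(col,box,wr=True):
    print(env.state()['eef_pos'].round(1))
    for n in ('scene','side','wrist')[:3 if wr else 2]:
        c=cam(n);print(n,ballfit(c,*col,n=='wrist',box))
        p=cloud(c,n=='wrist').reshape(-1,3)
        for yy in(74,2,-70,-214):
            q=p[(p[:,2]>116)&(p[:,2]<123)&(np.hypot(p[:,0]-624.5+yy*.024,p[:,1]-yy)<28)]
            q=q[q[:,0]<638]
            if len(q)>30:
                A=np.c_[2*q[:,:2],np.ones(len(q))];s=np.linalg.lstsq(A,(q[:,:2]**2).sum(1),rcond=None)[0];print('  ring',yy,len(q),s[:2].round(1),round((s[2]+s[:2]@s[:2])**.5,1))
E
python3 - <<'E'
from h import *
chk(RED,(560,690,-80,80))
E
```

```text
[611.4  13.6 296. ]
scene (383, array([609.7,  12.7, 231. ]))
  ring 74 72 [621.4  73.1] 18.7
  ring 2 79 [622.7   1.2] 18.8
  ring -70 79 [624.8 -70.7] 18.6
  ring -214 87 [ 628.5 -214.3] 18.8
side (190, array([609.1,  14.6, 234.3]))
  ring 74 78 [618.2  74.7] 18.8
  ring 2 81 [620.    3.6] 18.9
  ring -70 84 [621.5 -68.7] 18.7
  ring -214 80 [ 625.3 -212.2] 18.8
wrist (7584, array([612. ,  11.9, 234.2]))
  ring 74 729 [621.9  73.9] 18.6
  ring 2 279 [623.2   5.8] 16.0
```

Emit:
send_rows(series="-0.19 0.19 0 0 0 0;0 0 0.4 0 0 0;0 0 0.4 0 0 0;0 0 0.3 0 0 0;0 0 0 0 0 0")

```text
t: 12.25
eef_pos: [623.6, 1.8, 230.8]
tcp_rot: [-3.14, -0.0, 1.588]
ft_force: [-0.7, 0.8, 0.1]
opening: 0.578
grip_force: 30.0
```

```bash
python3 - <<'E'
from h import *
chk(RED,(560,690,-80,80));print(env.state()['ft_force'])
E
```

```text
[623.6   1.8 230.8]
scene (334, array([622.1,   1.3, 166.7]))
  ring 74 54 [621.7  73.6] 18.7
  ring 2 77 [622.2   1.5] 17.1
  ring -70 79 [624.5 -70.5] 18.9
  ring -214 85 [ 628.4 -214.3] 18.9
side (199, array([620.8,   3.5, 169.4]))
  ring 74 69 [617.8  75.2] 18.7
  ring 2 82 [619.2   3.1] 17.2
  ring -70 87 [621.4 -68.2] 18.6
  ring -214 90 [ 625.1 -212.4] 19.0
wrist (7574, array([6.241e+02, 1.000e-01, 1.687e+02]))
  ring 74 1335 [622.   73.6] 18.5
  ring 2 460 [623.2   5.5] 16.2
  ring -70 175 [621. -69.] 14.6
[-0.12456192  0.13670098 -0.10612867]
```

Emit:
send_rows(series="0 0 0.12 0 0 0;0 0 0.12 0 0 0;0 0 0.1 0 0 0;0 0 0.05 0 0 0;0 0 0 0 0 0")

```text
t: 13.02
eef_pos: [623.2, 2.3, 207.9]
tcp_rot: [-3.141, -0.0, 1.588]
ft_force: [-0.3, 0.6, -0.7]
opening: 0.572
grip_force: 30.0
```

Emit:
send_rows(series="0 0 0.02 0 0 0;0 0 0 0 0 0;0 0 0 0 0 0")

```text
t: 13.4
eef_pos: [623.3, 2.3, 207.2]
tcp_rot: [3.141, 0.0, 1.588]
ft_force: [0.0, -0.2, 0.1]
opening: 0.577
grip_force: 30.0
```

```bash
python3 - <<'E'
from h import *
c=cam('scene');print(ballfit(c,*RED,False,(560,690,-80,80)))
c=cam('wrist');print(ballfit(c,*RED,True,(560,690,-80,80)))
E
```

```text
(314, array([621.9,   1.9, 143. ]))
(7584, array([6.235e+02, 6.000e-01, 1.434e+02]))
```

Emit:
send_rows(series="0 0 0.015 0 0 0;0 0 0 0 0 0")

```text
t: 13.75
eef_pos: [623.4, 2.5, 206.5]
tcp_rot: [3.141, -0.0, 1.588]
ft_force: [-0.3, 1.2, 5.0]
opening: 0.58
grip_force: 30.0
```

Emit:
send_rows(series="0 0 0 0 0 0;0 0 0 0 0 0;0 0 0 0 0 0", fingers=0.8)

```text
t: 14.12
eef_pos: [623.2, 2.3, 205.9]
tcp_rot: [-3.141, -0.0, 1.588]
ft_force: [0.2, -0.3, 0.4]
opening: 0.788
grip_force: 0.0
```

Emit:
send_rows(series="0 0 -0.4 0 0 0;0 0 -0.6 0 0 0;0 0 -0.6 0 0 0;0 0 0 0 0 0")

```text
t: 14.62
eef_pos: [623.8, 2.3, 304.7]
tcp_rot: [3.137, 0.001, 1.588]
ft_force: [-0.0, -0.2, -0.9]
opening: 0.8
grip_force: 0.0
```

```bash
python3 - <<'E'
from h import *
chk(RED,(560,690,-80,80))
go((433,250,300),84.7)
E
```

```text
[623.8   2.3 304.7]
scene (349, array([622.3,   2.9, 142.2]))
  ring 74 68 [621.3  73.4] 18.6
  ring 2 34 [625.2  -9.9] 9.7
  ring -70 80 [624.7 -70.3] 19.0
  ring -214 89 [ 628.5 -214.5] 18.7
side (180, array([597.1, -15.5, 181.8]))
  ring 74 79 [618.1  74.9] 18.9
  ring 2 46 [619.1   1.6] 17.6
  ring -70 82 [621.4 -68.6] 18.5
  ring -214 92 [ 625.1 -212.2] 18.7
wrist (4525, array([623.8,   1.7, 142.7]))
  ring 74 734 [621.9  73.6] 18.5
  ring -70 288 [624.5 -66.2] 16.1
at [622.9   2.3 301.1] total [ 4.182 -3.093  0.023] [-0.008 -0.001  0.63 ] n 5 row [ 0.836 -0.619  0.005] [-0.002 -0.     0.126]
```

Emit:
send_rows(series="0.7 -0.52 0 0 0 0;0.7 -0.52 0 0 0 0;0.7 -0.52 0 0 0 0;0.7 -0.52 0 0 0 0;0.7 -0.52 0 0 0 0", fingers=0.76)

```text
t: 15.4
eef_pos: [462.2, 210.6, 301.0]
tcp_rot: [-3.14, 0.001, 1.588]
ft_force: [0.2, 1.6, -0.0]
opening: 0.757
grip_force: 0.0
```

Emit:
send_rows(series="0.68 -0.49 0 0 0 0;0 0 0 0 0 0.63;0 0 0 0 0 0")

```text
t: 15.78
eef_pos: [433.1, 250.1, 301.2]
tcp_rot: [-3.14, 0.001, 1.48]
ft_force: [0.5, 0.1, -0.1]
opening: 0.763
grip_force: 0.0
```

```bash
python3 - <<'E'
from h import *
for n in('scene','wrist'):
    c=cam(n);print(n,ballfit(c,*BLUE,n=='wrist',(370,500,200,310)))
go((433,250,162),84.7)
E
```

```text
scene (23, array([432.6, 250.8, 101.8]))
wrist (3292, array([432.9, 249.9, 102.7]))
at [433.6 249.6 301.4] total [ 0.008 -0.009  2.324] [-0.005  0.003  0.011] n 3 row [ 0.003 -0.003  0.775] [-0.002  0.001  0.004]
```

Emit:
send_rows(series="0 0 0.7 0 0 0;0 0 0.7 0 0 0;0 0 0.5 0 0 0;0 0 0.3 0 0 0;0 0 0.12 0 0 0")

```text
t: 16.5
eef_pos: [433.6, 249.2, 161.7]
tcp_rot: [-3.14, 0.001, 1.479]
ft_force: [0.1, -0.0, 0.8]
opening: 0.76
grip_force: 0.0
```

Emit:
send_rows(series="0 0 0 0 0 0;0 0 0 0 0 0")

```text
t: 16.75
eef_pos: [433.8, 249.8, 163.5]
tcp_rot: [3.141, -0.0, 1.478]
ft_force: [0.2, -0.3, -0.3]
opening: 0.76
grip_force: 0.0
```

Emit:
send_rows(series="0 0 0 0 0 0;0 0 0 0 0 0;0 0 0 0 0 0", fingers=0.4)

```text
t: 17.12
eef_pos: [433.3, 249.9, 163.1]
tcp_rot: [-3.141, -0.0, 1.478]
ft_force: [-1.8, 0.6, 3.4]
opening: 0.576
grip_force: 30.0
```

Emit:
send_rows(series="0 0 -0.3 0 0 0;0 0 -0.7 0 0 0;0 0 -0.7 0 0 0;0 0 -0.7 0 0 0;0 0 -0.6 0 0 0")

```text
t: 17.75
eef_pos: [433.4, 249.8, 344.6]
tcp_rot: [3.14, -0.0, 1.478]
ft_force: [0.4, 0.6, 0.3]
opening: 0.576
grip_force: 30.0
```

```bash
python3 - <<'E'
from h import *
for n in('scene','wrist'):
    c=cam(n);print(n,ballfit(c,*BLUE,n=='wrist',(370,500,200,310)))
go((623,74.5,340),91)
E
```

```text
scene (54, array([433.7, 250.8, 282.6]))
wrist (7874, array([434.8, 250.1, 288. ]))
at [434.1 250.2 346.3] total [-2.626  3.404  0.118] [ 0.034 -0.015 -0.629] n 4 row [-0.656  0.851  0.029] [ 0.008 -0.004 -0.157]
```

Emit:
send_rows(series="-0.53 0.68 0 0 0 0;-0.53 0.68 0 0 0 0;-0.53 0.68 0 0 0 0;-0.53 0.68 0 0 0 0;-0.5 0.68 0 0 0 0")

```text
t: 18.48
eef_pos: [623.1, 73.1, 341.7]
tcp_rot: [-3.14, 0.0, 1.478]
ft_force: [0.7, 0.8, -0.3]
opening: 0.58
grip_force: 30.0
```

Emit:
send_rows(series="0 0 0 0 0 -0.63;0 0 0.5 0 0 0;0 0 0.3 0 0 0;0 0 0 0 0 0")

```text
t: 18.98
eef_pos: [621.7, 74.4, 292.8]
tcp_rot: [-3.138, 0.0, 1.588]
ft_force: [-0.2, -1.1, -0.5]
opening: 0.578
grip_force: 30.0
```

```bash
python3 - <<'E'
from h import *
chk(BLUE,(590,655,40,105))
go((623,74.5,300),91)
E
```

```text
[621.7  74.4 292.8]
scene (166, array([619.1,  75. , 231.3]))
  ring 74 76 [621.3  73. ] 18.8
  ring 2 32 [624.6  -8.6] 10.4
  ring -70 77 [624.4 -70.4] 18.7
  ring -214 82 [ 627.9 -214.1] 18.7
side (334, array([618.9,  76.2, 232.2]))
  ring 74 74 [618.   74.8] 18.9
  ring 2 46 [619.5   2.2] 18.0
  ring -70 83 [621.2 -68.8] 18.3
  ring -214 89 [ 625.2 -212.6] 18.7
wrist (7942, array([622.4,  74.3, 234.2]))
  ring 74 407 [621.7  75.3] 17.9
  ring -70 114 [625.3 -66.2] 16.9
at [622.3  74.5 295.4] total [-0.001  0.012 -0.077] [0.005 0.    0.001] n 1 row [-0.001  0.012 -0.077] [0.005 0.    0.001]
```

Emit:
send_rows(series="-0.02 0 0.4 0 0 0;0 0 0.4 0 0 0;0 0 0.3 0 0 0;0 0 0.2 0 0 0;0 0 0 0 0 0")

```text
t: 19.75
eef_pos: [622.1, 73.3, 216.7]
tcp_rot: [-3.141, 0.0, 1.588]
ft_force: [0.1, -0.1, -0.7]
opening: 0.577
grip_force: 30.0
```

```bash
python3 - <<'E'
from h import *
chk(BLUE,(590,655,40,105))
E
```

```text
[622.1  73.3 216.7]
scene (240, array([620.9,  73.7, 155.1]))
  ring 74 48 [621.   71.1] 16.1
  ring -70 77 [624.5 -70.6] 18.7
  ring -214 85 [ 628.  -214.3] 18.7
side (285, array([619.6,  75.6, 157.1]))
  ring 74 58 [616.9  73.5] 16.3
  ring 2 46 [619.5   1.8] 17.8
  ring -70 84 [621.3 -68.4] 18.5
  ring -214 92 [ 625.  -212.3] 18.8
wrist (7939, array([622.6,  73.1, 156.9]))
  ring 74 203 [622.2  74. ] 20.1
  ring 2 37 [623.8   2.6] 20.2
```

Emit:
send_rows(series="0 0 0.08 0 0 0;0 0 0.07 0 0 0;0 0 0.04 0 0 0;0 0 0.015 0 0 0;0 0 0 0 0 0")

```text
t: 20.52
eef_pos: [622.2, 73.3, 204.5]
tcp_rot: [3.142, 0.0, 1.588]
ft_force: [-0.2, -0.2, 0.5]
opening: 0.583
grip_force: 30.0
```

Emit:
send_rows(series="0 0 0.01 0 0 0;0 0 0 0 0 0")

```text
t: 20.78
eef_pos: [622.2, 73.3, 204.1]
tcp_rot: [3.141, -0.0, 1.588]
ft_force: [0.3, 0.6, -0.4]
opening: 0.577
grip_force: 30.0
```

```bash
python3 - <<'E'
from h import *
for n in('scene','wrist'):
    c=cam(n);print(n,ballfit(c,*BLUE,n=='wrist',(590,655,40,105)))
print(env.state()['ft_force'],env.state()['eef_pos'])
E
```

```text
scene (236, array([620.5,  74.1, 142.7]))
wrist (7945, array([622.3,  73.1, 143.3]))
[-0.08320721  0.29883644  0.21525179] [622.14706785  73.29668094 204.02011536]
```

Close to resting; I'll release from here (≈1 mm), rise, and then look at the stand.

Emit:
send_rows(series="0 0 0.01 0 0 0;0 0 0 0 0 0")

```text
t: 21.12
eef_pos: [622.2, 73.3, 203.5]
tcp_rot: [3.141, -0.0, 1.588]
ft_force: [-0.4, 0.5, 1.5]
opening: 0.575
grip_force: 30.0
```

Emit:
send_rows(series="0 0 0 0 0 0;0 0 0 0 0 0;0 0 0 0 0 0", fingers=0.8)

```text
t: 21.5
eef_pos: [622.1, 73.3, 203.3]
tcp_rot: [-3.142, 0.0, 1.588]
ft_force: [0.6, -0.1, 0.4]
opening: 0.79
grip_force: 0.0
```

Emit:
send_rows(series="0 0 -0.4 0 0 0;0 0 -0.6 0 0 0;0 0 -0.6 0 0 0;-0.9 0 0 0 0 0;-0.9 0 0 0 0 0")

```text
t: 22.12
eef_pos: [624.0, -35.5, 300.0]
tcp_rot: [3.14, 0.0, 1.59]
ft_force: [0.8, 0.4, -1.1]
opening: 0.799
grip_force: 0.0
```

Emit:
send_rows(series="-0.9 0 0 0 0 0;-0.9 -0.1 0 0 0 0;-0.9 -0.2 0 0 0 0;-0.9 -0.2 0 0 0 0;-0.7 -0.2 0 0 0 0")

```text
t: 22.75
eef_pos: [585.9, -295.5, 299.3]
tcp_rot: [3.142, 0.0, 1.587]
ft_force: [-0.9, -0.1, 0.7]
opening: 0.802
grip_force: 0.0
```

```bash
python3 - <<'E'
from h import *
for n in('scene','side','wrist'):
    c=cam(n);print(n,ballfit(c,*GREEN,n=='wrist',(520,640,-450,-310)))
    if n!='wrist':print('hang',ballfit(c,*BLUE,False,(590,655,40,105)),ballfit(c,*RED,False,(560,690,-80,80)))
    if n=='wrist': cv2.imwrite('pics/green.png',c['color'][:,:,::-1])
go((576,-383,300),91)
E
```

```text
scene (316, array([ 575.7, -383. ,  120.9]))
hang (247, array([620.3,  74.5, 142.3])) (365, array([621.9,   2.6, 142.3]))
side (508, array([ 575.3, -381.3,  122. ]))
hang (312, array([619.8,  76.3, 144.1])) (267, array([621.4,   4.7, 144.2]))
wrist (1091, array([ 577.3, -384.1,  120.9]))
at [ 585.8 -295.2  299. ] total [-1.461 -0.185 -0.016] [-0.002 -0.001 -0.017] n 2 row [-0.73  -0.092 -0.008] [-0.001 -0.001 -0.009]
```

View pics/green.png

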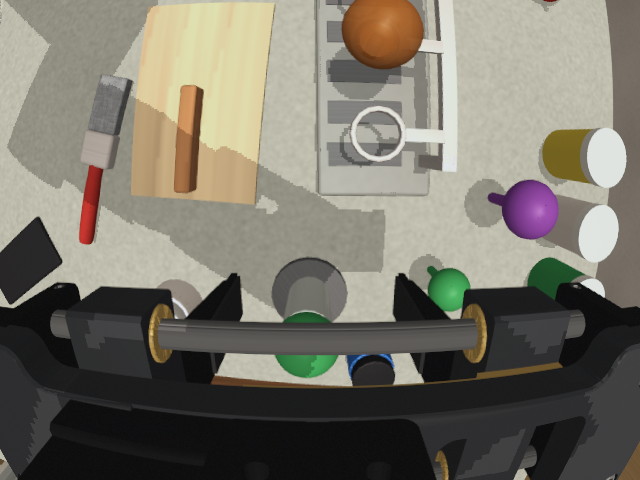

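Emit:
send_rows(series="-0.49 -0.06 0 0 0 0;-0.49 -0.06 0 0 0 0;-0.48 -0.06 0 0 0 0;0 0 0.6 0 0 0;0 0 0 0 0 0", fingers=0.78)

```text
t: 23.52
eef_pos: [576.8, -380.7, 261.0]
tcp_rot: [-3.138, -0.003, 1.588]
ft_force: [0.3, -0.0, -0.5]
opening: 0.777
grip_force: 0.0
```

```bash
python3 - <<'E'
from h import *
for n in('scene','side','wrist'):
    c=cam(n);print(n,ballfit(c,*GREEN,n=='wrist',(520,640,-450,-310)))
go((576.5,-383.3,183),91)
E
```

```text
scene (286, array([ 576.3, -382.9,  120.6]))
side (483, array([ 551. , -398.9,  157.8]))
wrist (5049, array([ 577.3, -384.2,  121. ]))
at [ 577.8 -381.   264.6] total [-0.037 -0.024  1.361] [0.006 0.004 0.004] n 2 row [-0.019 -0.012  0.68 ] [0.003 0.002 0.002]
```

Emit:
send_rows(series="-0.04 -0.01 0.5 0 0 0;0 0 0.5 0 0 0;0 0 0.25 0 0 0;0 0 0.11 0 0 0;0 0 0 0 0 0")

```text
t: 24.3
eef_pos: [577.0, -383.7, 182.5]
tcp_rot: [3.141, 0.001, 1.588]
ft_force: [0.5, 0.5, 0.7]
opening: 0.777
grip_force: 0.0
```

Emit:
send_rows(series="0 0 0 0 0 0;0 0 0 0 0 0;0 0 0 0 0 0", fingers=0.4)

```text
t: 24.68
eef_pos: [576.9, -383.7, 182.3]
tcp_rot: [3.141, 0.001, 1.588]
ft_force: [0.6, 0.4, 1.5]
opening: 0.577
grip_force: 30.0
```

Emit:
send_rows(series="0 0 -0.3 0 0 0;0 0 -0.6 0 0 0;0 0 -0.7 0 0 0;0 0 -0.7 0 0 0;0 0 0 0 0 0")

```text
t: 25.3
eef_pos: [577.1, -383.9, 324.8]
tcp_rot: [3.136, 0.005, 1.588]
ft_force: [-0.2, -0.7, -1.1]
opening: 0.575
grip_force: 30.0
```

```bash
python3 - <<'E'
from h import *
c=cam('scene');print(ballfit(c,*GREEN,False,(520,640,-450,-310)))
go((628,-213,321),91.2)
E
```

```text
(165, array([ 576.9, -382.9,  263.6]))
at [ 576.7 -383.6  322.3] total [2.828 0.904 0.017] [ 0.016  0.013 -0.02 ] n 3 row [0.943 0.301 0.006] [ 0.005  0.004 -0.007]
```

Emit:
send_rows(series="0.71 0.226 0 0 0 0;0.71 0.226 0 0 0 0;0.71 0.226 0 0 0 0;0.7 0.226 0.3 0 0 0;0 0 0 0 0 0")

```text
t: 25.98
eef_pos: [628.0, -210.0, 299.8]
tcp_rot: [-3.138, -0.002, 1.592]
ft_force: [-0.4, -0.7, -0.9]
opening: 0.575
grip_force: 30.0
```

```bash
python3 - <<'E'
from h import *
chk(GREEN,(580,680,-260,-160))
E
```

```text
[ 628.  -210.   299.8]
scene (326, array([ 626.3, -209.2,  237.8]))
  ring 74 32 [622.7  71. ] 16.2
  ring 2 32 [624.9  -9.6] 9.8
  ring -70 81 [624.4 -70.6] 18.7
  ring -214 83 [ 627.9 -214.3] 18.6
side (313, array([ 625.5, -209.4,  240. ]))
  ring 74 38 [616.7  73. ] 16.4
  ring 2 43 [619.    2.3] 17.8
  ring -70 82 [621.4 -68.7] 18.8
  ring -214 84 [ 625.1 -212.1] 19.1
wrist (7877, array([ 627.9, -213.3,  239.8]))
  ring -70 675 [625.3 -70.8] 18.6
  ring -214 342 [ 627.6 -211.9] 17.1
```

Emit:
send_rows(series="0 0 0.2 0 0 0;0 0 0.1 0 0 0;0 0 0 0 0 0;0 0 0 0 0 0")

```text
t: 26.62
eef_pos: [628.0, -213.1, 283.9]
tcp_rot: [3.141, 0.0, 1.588]
ft_force: [-0.1, -0.3, -1.2]
opening: 0.58
grip_force: 30.0
```

```bash
python3 - <<'E'
from h import *
chk(GREEN,(580,680,-260,-160))
E
```

```text
[ 628.  -213.1  283.9]
scene (314, array([ 626.7, -212.5,  221.9]))
  ring 2 32 [624.7  -8.9] 10.2
  ring -70 79 [624.7 -70.5] 18.9
  ring -214 77 [ 628.3 -214.4] 18.7
side (296, array([ 625.8, -210.7,  223.4]))
  ring 74 45 [616.7  72.8] 16.8
  ring 2 43 [619.6   2.5] 18.0
  ring -70 84 [621.3 -68.4] 18.4
  ring -214 85 [ 625.3 -212.2] 18.9
wrist (7846, array([ 628.2, -213.5,  222.6]))
  ring -70 788 [625.3 -70.9] 18.7
  ring -214 327 [ 627.6 -211.8] 17.0
```

Emit:
send_rows(series="-0.02 0 0.3 0 0 0;0 0 0.4 0 0 0;0 0 0.3 0 0 0;0 0 0.1 0 0 0;0 0 0 0 0 0")

```text
t: 27.4
eef_pos: [628.1, -214.1, 217.5]
tcp_rot: [-3.141, -0.0, 1.588]
ft_force: [0.8, 0.1, -0.4]
opening: 0.577
grip_force: 30.0
```

Emit:
send_rows(series="0 0 0.08 0 0 0;0 0 0.07 0 0 0;0 0 0.04 0 0 0;0 0 0 0 0 0;0 0 0 0 0 0")

```text
t: 28.02
eef_pos: [628.0, -214.1, 206.5]
tcp_rot: [3.141, 0.0, 1.588]
ft_force: [-0.8, 0.6, -0.9]
opening: 0.58
grip_force: 30.0
```

```bash
python3 - <<'E'
from h import *
for n in('scene','wrist'):
    c=cam(n);print(n,ballfit(c,*GREEN,n=='wrist',(580,680,-260,-160)))
print(env.state()['ft_force'],env.state()['eef_pos'])
E
```

```text
scene (259, array([ 626.7, -213.5,  144.2]))
wrist (7870, array([ 628.2, -214.6,  145.1]))
[-0.07410806  0.3938389  -0.16925546] [ 628.04129487 -214.0835114   206.55936662]
```

Emit:
send_rows(series="0 0 0.03 0 0 0;0 0 0.015 0 0 0;0 0 0 0 0 0")

```text
t: 28.5
eef_pos: [628.1, -214.1, 204.1]
tcp_rot: [3.141, 0.0, 1.588]
ft_force: [-0.9, 0.7, 3.4]
opening: 0.575
grip_force: 30.0
```

Emit:
send_rows(series="0 0 0 0 0 0;0 0 0 0 0 0;0 0 0 0 0 0", fingers=0.8)

```text
t: 28.88
eef_pos: [627.9, -214.1, 203.5]
tcp_rot: [-3.141, -0.0, 1.588]
ft_force: [0.5, 0.4, 0.6]
opening: 0.789
grip_force: 0.0
```

Emit:
send_rows(series="0 0 -0.4 0 0 0;0 0 -0.6 0 0 0;0 0 -0.6 0 0 0;0.8 0 0 0 0 0;0.8 0 0 0 0 0")

```text
t: 29.5
eef_pos: [626.1, -117.4, 300.0]
tcp_rot: [3.141, 0.0, 1.587]
ft_force: [0.4, -0.6, 0.0]
opening: 0.802
grip_force: 0.0
```

Emit:
send_rows(series="0.9 0 0 0 0 0;0.9 0 0 0 0 0;0.9 0 0 0 0 0;0.9 0 0 0 0 0;0 0 0 0 0 0", fingers=0.4)

```text
t: 30.12
eef_pos: [622.1, 101.2, 299.6]
tcp_rot: [3.142, -0.0, 1.592]
ft_force: [0.9, -0.6, -1.1]
opening: 0.407
grip_force: 0.0
```

```bash
python3 - <<'E'
from h import *
for n in('scene','side','wrist'):
    c=cam(n);
    if n!='wrist':print(n,ballfit(c,*GREEN,False,(580,680,-260,-160)),ballfit(c,*BLUE,False,(590,655,40,105)),ballfit(c,*RED,False,(560,690,-80,80)))
    p=cloud(c,n=='wrist').reshape(-1,3);box=(p[:,0]>575)&(p[:,0]<670)&(p[:,1]>130)&(p[:,1]<200)
    for a,b in((142,150),(108,125)):
        q=p[box&(p[:,2]>a)&(p[:,2]<b)]
        if len(q)>20:
            r=cv2.minAreaRect(q[:,:2].astype(np.float32));print(n,a,len(q),'z',np.percentile(q[:,2],[5,50,95]).round(),np.round(r[0],1),np.round(r[1],1),round(r[2],1))
go((620.5,164,260),180)
E
```

```text
scene (376, array([ 627.1, -213.4,  142.3])) (263, array([620.4,  74.3, 142.3])) (361, array([622.1,   2.7, 142.1]))
scene 142 87 z [143. 145. 147.] [619.7 165.1] [18.  55.5] 89.3
scene 108 156 z [109. 117. 124.] [628.8 163.6] [67.7 36.9] 32.3
side (384, array([ 626.2, -211.5,  143.4])) (312, array([619.4,  76.4, 143.9])) (222, array([621. ,   5.2, 143.6]))
side 142 91 z [143. 147. 149.] [616.1 165.8] [15.7 57.2] 87.9
side 108 211 z [108. 112. 124.] [617.9 160.3] [66.1 94.2] 79.5
wrist 142 1764 z [144. 146. 147.] [620.2 164.6] [55.4 14.2] 1.1
wrist 108 1937 z [109. 117. 119.] [620.1 162.6] [68.5 82.3] 83.9
at [622.6  97.4 299.6] total [ 1.111 -0.015  0.659] [-1.0e-03  1.0e-03 -8.9e+00] n 9 row [ 0.123 -0.002  0.073] [-0.     0.    -0.989]
```

Emit:
send_rows(series="0.37 0 0 0 0 0;0.37 0 0 0 0 0;0.37 0 0 0 0 0;0 0 0 0 0 -0.9;0 0 0 0 0 -0.9")

```text
t: 30.9
eef_pos: [621.2, 166.0, 299.6]
tcp_rot: [-3.142, 0.0, 1.909]
ft_force: [-0.1, -0.3, 0.6]
opening: 0.4
grip_force: 0.0
```

Emit:
send_rows(series="0 0 0 0 0 -0.9;0 0 0 0 0 -0.9;0 0 0 0 0 -0.9;0 0 0 0 0 -0.9;0 0 0 0 0 -0.9")

```text
t: 31.52
eef_pos: [621.3, 165.6, 299.6]
tcp_rot: [3.142, 0.0, 2.694]
ft_force: [-0.1, 1.1, -0.5]
opening: 0.399
grip_force: 0.0
```

Emit:
send_rows(series="0 0 0.3 0 0 -0.9;0 0 0.3 0 0 -0.9;0 0 0.1 0 0 -0.9;0 0 0 0 0 0;0 0 0 0 0 0")

```text
t: 32.15
eef_pos: [621.5, 165.1, 258.0]
tcp_rot: [3.142, 0.001, -3.127]
ft_force: [0.1, 0.4, 0.3]
opening: 0.404
grip_force: 0.0
```

```bash
python3 - <<'E'
from h import *
go((620.2,164.7,198.5),181); print(env.state()['joints'][5],env.state()['opening'])
E
```

```text
at [621.5 165.1 258. ] total [ 0.022 -0.006  0.992] [ 0.     0.003 -0.017] n 1 row [ 0.022 -0.006  0.992] [ 0.     0.003 -0.017]
-1.4283160840832991 0.40405721048664384
```

Emit:
send_rows(series="0.02 0 0.3 0 0 0;0 0 0.4 0 0 0;0 0 0.2 0 0 0;0 0 0.09 0 0 0;0 0 0 0 0 0")

```text
t: 32.78
eef_pos: [620.4, 164.5, 198.6]
tcp_rot: [3.142, 0.0, -3.125]
ft_force: [-0.1, 0.4, -0.2]
opening: 0.399
grip_force: 0.0
```

Emit:
send_rows(series="0 0 0 0 0 0;0 0 0 0 0 0;0 0 0 0 0 0;0 0 0 0 0 0", fingers=0)

```text
t: 33.28
eef_pos: [620.3, 165.5, 198.7]
tcp_rot: [3.14, 0.001, -3.124]
ft_force: [0.1, 7.9, 0.9]
opening: 0.143
grip_force: 30.0
```

Emit:
send_rows(series="0 0 0 0 0 0.6;0 0 0 0 0 0.6;0 0 0 0 0 0.6;0 0 0 0 0 0.6;0 0 0 0 0 0.6")

```text
t: 33.9
eef_pos: [620.2, 165.4, 198.7]
tcp_rot: [3.14, 0.0, 2.632]
ft_force: [-0.4, 5.1, 2.1]
opening: 0.147
grip_force: 30.0
```

Emit:
send_rows(series="0 0.01 0 0 0 0.6;0 0.01 0 0 0 0.6;0 0 0 0 0 0.6;0 0 0 0 0 0.6;0 0 0 0 0 0.6")

```text
t: 34.52
eef_pos: [620.3, 165.4, 198.7]
tcp_rot: [-3.14, -0.0, 2.109]
ft_force: [-4.0, -1.5, 4.7]
opening: 0.143
grip_force: 30.0
```

Emit:
send_rows(series="0 0 0 0 0 0.1;0 0 0 0 0 0;0 0 0 0 0 0;0 0 0 0 0 0;0 0 0 0 0 0")

```text
t: 35.15
eef_pos: [620.3, 165.5, 198.7]
tcp_rot: [-3.14, -0.0, 2.097]
ft_force: [-5.4, -0.5, 6.1]
opening: 0.145
grip_force: 30.1
```

```bash
python3 - <<'E'
from h import *
s=env.state();print(s['moment'],s['ft_force'],np.degrees(s['tcp_rot']))
for n in('scene','side'):
    c=cam(n)
    p=cloud(c).reshape(-1,3);box=(p[:,0]>575)&(p[:,0]<670)&(p[:,1]>120)&(p[:,1]<210)
    q=p[box&(p[:,2]>120)&(p[:,2]<149)]
    if len(q)>20:
            r=cv2.minAreaRect(q[:,:2].astype(np.float32));print(n,len(q),np.round(r[0],1),np.round(r[1],1),round(r[2],1))
    h=int(c['cy'])
    if n=='side': cv2.imwrite('pics/sw.png',cv2.resize(c['color'][140:260,240:360,::-1],(600,600)))
E
```

```text
[-0.10204968  0.97097418  0.47723634] [-5.38694665 -0.48423923  6.13012281] [-1.79936004e+02 -9.20849895e-03  1.20151176e+02]
scene 166 [621.7 163.6] [26.9 57. ] 20.6
side 185 [613.  162.6] [27.8 53. ] 53.1
```

View pics/sw.png

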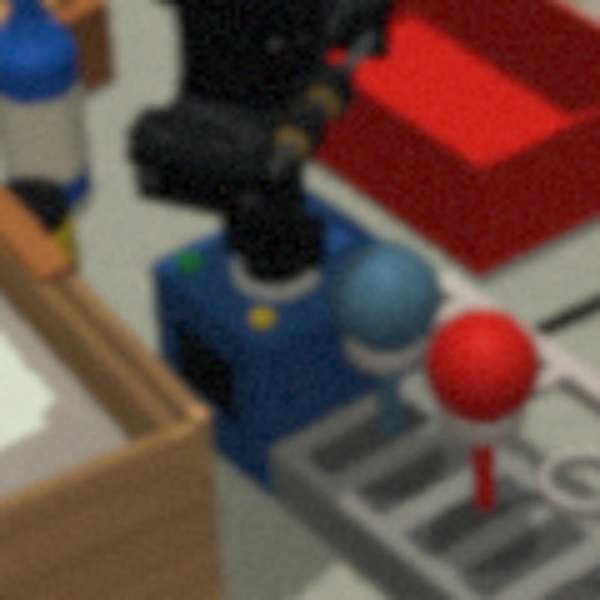

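Moment 0.48 N·m shows the switch is against its stop. I'll hold a little longer, then open fully so it springs back.

Emit:
send_rows(series="0 0 0 0 0 0;0 0 0 0 0 0;0 0 0 0 0 0")

```text
t: 35.62
eef_pos: [620.3, 165.5, 198.7]
tcp_rot: [-3.14, -0.0, 2.097]
ft_force: [-5.2, -0.3, 5.8]
opening: 0.143
grip_force: 30.1
```

Emit:
send_rows(series="0 0 0 0 0 0;0 0 0 0 0 0;0 0 0 0 0 0;0 0 0 0 0 0;0 0 0 0 0 0", fingers=1)

```text
t: 36.25
eef_pos: [620.9, 165.6, 198.2]
tcp_rot: [3.141, -0.0, 2.094]
ft_force: [-0.2, -0.4, -0.0]
opening: 0.612
grip_force: 0.0
```

Emit:
send_rows(series="0 0 -0.4 0 0 0;0 0 -0.6 0 0 0;0 0 -0.7 0 0 0;0 0 0 0 0 0.75;0 0 0 0 0 0.75")

```text
t: 36.88
eef_pos: [620.7, 165.7, 300.9]
tcp_rot: [3.141, -0.0, 1.828]
ft_force: [0.1, 0.2, -0.7]
opening: 0.997
grip_force: 0.0
```

Emit:
send_rows(series="0 0 0 0 0 0.75;0 0 0 0 0 0.75;0 0 0 0 0 0.5;0 0 0 0 0 0;0 0 0 0 0 0", fingers=0.5)

```text
t: 37.5
eef_pos: [620.8, 165.6, 300.3]
tcp_rot: [3.142, -0.0, 1.486]
ft_force: [-0.1, -0.3, -0.4]
opening: 0.537
grip_force: 0.0
```

```bash
cat >> h.py <<'E'
def lidpose(x0=360,x1=545,y0=-320,y1=-20):
    for n in('scene','side','wrist'):
        c=cam(n);p=cloud(c,n=='wrist').reshape(-1,3)
        box=(p[:,0]>x0)&(p[:,0]<x1)&(p[:,1]>y0)&(p[:,1]<y1)
        q=p[box&(p[:,2]>30)&(p[:,2]<40)]
        if len(q)>30:
            r=cv2.minAreaRect(q[:,:2].astype(np.float32));print(n,'rail',len(q),'z',np.percentile(q[:,2],[5,50,95]).round(1),np.round(r[0],1),np.round(r[1],1),round(r[2],1))
E
python3 - <<'E'
from h import *
for n in('scene','side'):
    c=cam(n)
    print(n,ballfit(c,*GREEN,False,(580,680,-260,-160)),ballfit(c,*BLUE,False,(590,655,40,105)),ballfit(c,*RED,False,(560,690,-80,80)))
    p=cloud(c).reshape(-1,3);box=(p[:,0]>575)&(p[:,0]<670)&(p[:,1]>120)&(p[:,1]<210)
    q=p[box&(p[:,2]>142)&(p[:,2]<149)]
    r=cv2.minAreaRect(q[:,:2].astype(np.float32));print(n,len(q),np.round(r[0],1),np.round(r[1],1),round(r[2],1))
lidpose()
go((451,-215,300),85)
E
```

```text
scene (379, array([ 627. , -213.2,  142.5])) (277, array([620.7,  74.4, 141.9])) (367, array([622.1,   2.4, 142.1]))
scene 88 [619.4 164.6] [54.9 16. ] 2.7
side (377, array([ 626.6, -211.8,  143.6])) (320, array([619.2,  76.5, 143.5])) (247, array([621.2,   4.7, 144.1]))
side 85 [616.6 166.1] [15.5 54.5] 88.2
scene rail 281 z [30.8 34.  36.6] [ 450.7 -214.4] [107.6  20.4] 85.2
side rail 389 z [31.7 35.5 38.2] [ 447.7 -212.4] [109.4  19.1] 85.6
at [620.8 165.5 300.3] total [-6.563e+00 -2.270e+00  4.000e-03] [-0.    -0.     0.003] n 7 row [-0.938 -0.324  0.001] [-0. -0.  0.]
```

Emit:
send_rows(series="-0.73 -0.252 0 0 0 0;-0.73 -0.252 0 0 0 0;-0.73 -0.252 0 0 0 0;-0.73 -0.252 0 0 0 0;-0.73 -0.252 0 0 0 0")

```text
t: 38.38
eef_pos: [525.7, -47.3, 300.4]
tcp_rot: [3.141, 0.0, 1.484]
ft_force: [-0.0, 0.4, 0.4]
opening: 0.502
grip_force: 0.0
```

Emit:
send_rows(series="-0.73 -0.252 0 0 0 0;-0.73 -0.252 0 0 0 0;-0.73 -0.252 0 0 0 0;-0.73 -0.252 0 0 0 0;0 0 0 0 0 0")

```text
t: 39.0
eef_pos: [450.0, -217.5, 300.4]
tcp_rot: [3.141, 0.0, 1.48]
ft_force: [0.0, 0.2, 0.7]
opening: 0.5
grip_force: 0.0
```

```bash
python3 - <<'E'
from h import *
lidpose();go((450.8,-214.4,87.2),85)
E
```

```text
scene rail 273 z [30.9 34.1 36.4] [ 450.8 -214. ] [108.9  22.3] 85.6
side rail 392 z [31.6 35.2 38.2] [ 448.3 -211.1] [110.7  19.8] 85.3
wrist rail 1972 z [32.8 34.6 36. ] [ 451.2 -212.7] [109.   17.7] 85.2
at [ 451.1 -215.   300.3] total [ 0.009 -0.006  3.552] [ 0.001 -0.001  0.001] n 4 row [ 0.002 -0.001  0.888] [ 0. -0.  0.]
```

Emit:
send_rows(series="0 0 0.8 0 0 0;0 0 0.9 0 0 0;0 0 0.9 0 0 0;0 0 0.6 0 0 0;0 0 0.2 0 0 0")

```text
t: 39.78
eef_pos: [451.0, -214.1, 94.6]
tcp_rot: [-3.139, -0.001, 1.485]
ft_force: [-0.8, 0.2, 1.0]
opening: 0.501
grip_force: 0.0
```

Emit:
send_rows(series="0 0 0.1 0 0 0;0 0 0.03 0 0 0;0 0 0 0 0 0")

```text
t: 40.15
eef_pos: [451.3, -215.5, 89.4]
tcp_rot: [3.14, 0.001, 1.484]
ft_force: [-0.8, 0.1, -0.4]
opening: 0.499
grip_force: 0.0
```

Emit:
send_rows(series="0 0 0 0 0 0;0 0 0 0 0 0;0 0 0 0 0 0;0 0 0 0 0 0", fingers=0)

```text
t: 40.65
eef_pos: [450.9, -215.4, 88.6]
tcp_rot: [3.141, 0.0, 1.484]
ft_force: [-0.4, 0.0, 2.0]
opening: 0.186
grip_force: 30.0
```

Emit:
send_rows(series="0 0 -0.5 0 0 0;0 0 -0.8 0 0 0;0 0 -0.8 0 0 0;0 0 -0.6 0 0 0;0 0 0 0 0 0")

```text
t: 41.28
eef_pos: [451.3, -215.6, 252.6]
tcp_rot: [3.138, 0.002, 1.484]
ft_force: [-0.4, -0.4, -1.9]
opening: 0.185
grip_force: 30.0
```

```bash
cat >> h.py <<'E'
def lidp(s,r,th,L=156,h=88.6,lat=0):
    a=np.radians(84.7);f=-np.array([np.cos(a),np.sin(a),0]);l=np.array([-np.sin(a),np.cos(a),0])
    rear=np.array([422,134.5,0])-f*L+f*s+l*lat;t=np.radians(th)
    p=rear+f*(L*np.cos(t)-h*np.sin(t));p[2]=r+L*np.sin(t)+h*np.cos(t);return p
E
python3 - <<'E'
from h import *
for s,r,th in((140,165,0),(140,165,3.3),(140,138.3,3.3),(70,134.6,3.3),(0,134.5,3.3),(0,134,0)):
    print(s,r,th,lidp(s,r,th).round(1),end=' ');go(lidp(s,r,th),84.5,-th)
E
```

```text
140 165 0 [409.1  -4.9 253.6] at [ 451.3 -215.6  252.6] total [ 3.437 -1.007 -0.029] [0.023 0.012 0.05 ] n 4 row [ 0.859 -0.252 -0.007] [0.006 0.003 0.013]
140 165 3.3 [4.096e+02 4.000e-01 2.624e+02] at [ 451.3 -215.6  252.6] total [ 3.526 -1.006 -0.176] [ 0.025 -0.318  0.05 ] n 4 row [ 0.882 -0.252 -0.044] [ 0.006 -0.079  0.012]
140 138.3 3.3 [4.096e+02 4.000e-01 2.357e+02] at [ 451.3 -215.6  252.6] total [ 3.527 -1.008  0.269] [ 0.025 -0.318  0.05 ] n 4 row [ 0.882 -0.252  0.067] [ 0.006 -0.079  0.012]
70 134.6 3.3 [416.   70.1 232. ] at [ 451.3 -215.6  252.6] total [ 4.694 -1.002  0.328] [ 0.025 -0.318  0.05 ] n 5 row [ 0.939 -0.2    0.066] [ 0.005 -0.064  0.01 ]
0 134.5 3.3 [422.5 139.8 231.9] at [ 451.3 -215.6  252.6] total [ 5.86  -0.996  0.327] [ 0.025 -0.318  0.05 ] n 6 row [ 0.977 -0.166  0.055] [ 0.004 -0.053  0.008]
0 134 0 [422.  134.5 222.6] at [ 451.3 -215.6  252.6] total [ 5.771 -0.997  0.483] [0.023 0.012 0.05 ] n 6 row [ 0.962 -0.166  0.081] [0.004 0.002 0.008]
```

Emit:
send_rows(series="0.69 -0.2 0 0 0 0;0.69 -0.2 0 0 0 0;0.69 -0.2 0 0 0 0;0.69 -0.2 0 0 0 0;0.69 -0.2 0 0 0 0")

```text
t: 41.9
eef_pos: [408.3, -2.7, 249.2]
tcp_rot: [-3.14, -0.0, 1.483]
ft_force: [0.2, 0.6, -0.8]
opening: 0.189
grip_force: 30.0
```

Emit:
send_rows(series="0 0 0 0 0 0.05;0.05 0 -0.08 0 -0.16 0;0.05 0 -0.08 0 -0.16 0;0 0 0 0 0 0")

```text
t: 42.4
eef_pos: [409.8, 1.9, 259.4]
tcp_rot: [-3.141, 0.056, 1.475]
ft_force: [0.1, -0.5, -1.6]
opening: 0.188
grip_force: 30.0
```

```bash
python3 - <<'E'
from h import *
for s,r,th in((140,165,3.3),(140,138.3,3.3),(70,134.6,3.3),(0,134.5,3.3)): go(lidp(s,r,th,lat=-.7),84.5,-th)
for n in('scene','side','wrist'):
    c=cam(n);p=cloud(c,n=='wrist').reshape(-1,3)
    q=p[(p[:,0]>340)&(p[:,0]<500)&(p[:,1]>-80)&(p[:,1]<70)&(p[:,2]>186)&(p[:,2]<215)]
    h=cv2.minAreaRect(q[:,:2].astype(np.float32)) if len(q)>10 else None;print(n,len(q),h)
print(env.state()['tcp_rot'])
E
```

```text
at [409.8   1.9 259.4] total [-0.028  0.009 -0.05 ] [-0.004 -0.011  0.001] n 1 row [-0.028  0.009 -0.05 ] [-0.004 -0.011  0.001]
at [409.8   1.9 259.4] total [-0.003  0.01   0.395] [-0.004 -0.011  0.001] n 1 row [-0.003  0.01   0.395] [-0.004 -0.011  0.001]
at [409.8   1.9 259.4] total [1.165 0.006 0.391] [-0.004 -0.011  0.001] n 2 row [0.583 0.003 0.196] [-0.002 -0.005  0.001]
at [409.8   1.9 259.4] total [2.33e+00 2.00e-03 3.28e-01] [-0.004 -0.011  0.001] n 3 row [0.777 0.001 0.109] [-0.001 -0.004  0.   ]
scene 433 ((412.263427734375, -1.6226158142089844), (110.2927474975586, 33.130401611328125), 76.19330596923828)
side 406 ((406.104736328125, -16.682754516601562), (50.87623977661133, 133.62799072265625), 22.995752334594727)
wrist 8150 ((410.82415771484375, 6.770420074462891), (33.13218307495117, 98.27072143554688), 3.7485511302948)
[-3.14073322  0.05528769  1.47435361]
```

Emit:
send_rows(series="0 0.01 0.2 0 -0.01 0;0 0 0.15 0 0 0;0 0 0.045 0 0 0;0 0 0 0 0 0;0 0 0 0 0 0")

```text
t: 43.18
eef_pos: [410.3, 0.8, 236.5]
tcp_rot: [3.141, 0.058, 1.475]
ft_force: [1.3, 0.4, -1.5]
opening: 0.19
grip_force: 30.0
```

```bash
python3 - <<'E'
from h import *
for s,r,th in((140,138.3,3.3),(70,134.6,3.3)): go(lidp(s,r,th,lat=-.7),84.5,-th)
print(env.state()['ft_force'])
c=cam('side');cv2.imwrite('pics/ins.png',cv2.resize(c['color'][150:310,150:310,::-1],(600,600)))
E
```

```text
at [410.3   0.8 236.5] total [-0.007 -0.     0.013] [ 0.002 -0.     0.   ] n 1 row [-0.007 -0.     0.013] [ 0.002 -0.     0.   ]
at [410.3   0.8 236.5] total [ 1.162 -0.005  0.007] [ 0.002 -0.     0.   ] n 2 row [ 0.581 -0.002  0.004] [ 0.001 -0.     0.   ]
[ 1.2677159   0.37983809 -1.52993276]
```

View pics/ins.png

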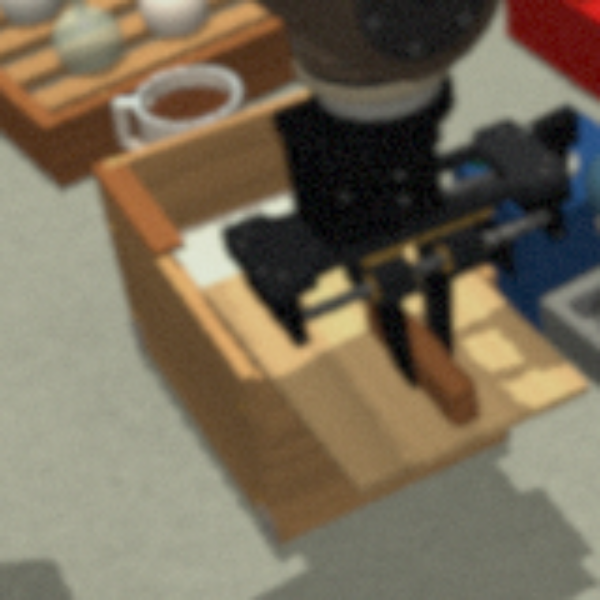

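The lid sits between the side walls in front of the strips, above the lip. Forces are near zero. I'll slide it in.

Emit:
send_rows(series="0.2 0 0 0 0 0;0.2 0 0 0 0 0;0.2 0 0 0 0 0;0.2 0 0 0 0 0;0 0 0 0 0 0")

```text
t: 43.85
eef_pos: [414.8, 49.4, 233.5]
tcp_rot: [-3.142, 0.058, 1.476]
ft_force: [0.5, -0.5, -1.7]
opening: 0.187
grip_force: 30.0
```

Emit:
send_rows(series="0.2 0 0 0 0 0;0.2 0 0 0 0 0;0.2 0 -0.01 0 0 0;0.2 0 -0.012 0 0 0;0 0 0 0 0 0")

```text
t: 44.48
eef_pos: [419.5, 97.0, 232.1]
tcp_rot: [3.141, 0.058, 1.476]
ft_force: [0.1, 0.2, -1.3]
opening: 0.187
grip_force: 30.0
```

```bash
python3 - <<'E'
from h import *
for s,r,th in((30,134.5,3.3),(0,134.5,3.3),): go(lidp(s,r,th,lat=-.7),84.5,-th)
E
```

```text
at [419.5  97.  232.1] total [ 0.215 -0.004 -0.01 ] [0.001 0.    0.008] n 1 row [ 0.215 -0.004 -0.01 ] [0.001 0.    0.008]
at [419.5  97.  232.1] total [ 0.714 -0.005 -0.039] [0.001 0.    0.008] n 1 row [ 0.714 -0.005 -0.039] [0.001 0.    0.008]
```

Emit:
send_rows(series="0.2 0 -0.01 0 0 0;0.2 0 -0.01 0 0 0;0.17 0 -0.01 0 0 0;0.1 0 -0.006 0 0 0;0 0 0 0 0 0")

```text
t: 45.1
eef_pos: [423.3, 136.7, 231.9]
tcp_rot: [-3.142, 0.058, 1.476]
ft_force: [-0.2, -0.4, -1.5]
opening: 0.189
grip_force: 30.0
```

```bash
python3 - <<'E'
from h import *
go(lidp(0,134.5,3.3,lat=-.7),84.5,-3.3);go(lidp(0,134.2,0,lat=-.7),84.5,0)
print(env.state()['ft_force'])
E
```

```text
at [423.3 136.7 231.9] total [ 0.051 -0.006 -0.004] [0.    0.    0.004] n 1 row [ 0.051 -0.006 -0.004] [0.    0.    0.004]
at [423.3 136.7 231.9] total [-0.03  -0.006  0.154] [-0.     0.33   0.004] n 1 row [-0.03  -0.006  0.154] [-0.     0.33   0.004]
[-0.19214599 -0.44639779 -1.54765804]
```

Emit:
send_rows(series="0.03 0 0 0 0 0;0.03 0 0 0 0 0;0 0 0 0 0 0")

```text
t: 45.48
eef_pos: [423.6, 139.9, 231.7]
tcp_rot: [3.142, 0.058, 1.475]
ft_force: [0.1, -0.5, -1.8]
opening: 0.186
grip_force: 30.0
```

Emit:
send_rows(series="-0.027 0 0.05 0 0.11 0;-0.027 0 0.05 0 0.11 0;-0.027 0 0.05 0 0.11 0;0 0 0 0 0 0;0 0 0 0 0 0")

```text
t: 46.1
eef_pos: [423.2, 134.6, 222.9]
tcp_rot: [3.142, 0.0, 1.475]
ft_force: [-0.1, -0.4, -2.4]
opening: 0.191
grip_force: 30.0
```

```bash
python3 - <<'E'
from h import *
go(lidp(0,134,0,lat=-.7),84.5,0)
for n in('scene','wrist'):
    c=cam(n);p=cloud(c,n=='wrist').reshape(-1,3)
    q=p[(p[:,0]>380)&(p[:,0]<470)&(p[:,1]>60)&(p[:,1]<230)&(p[:,2]>163)&(p[:,2]<174)]
    r=cv2.minAreaRect(q[:,:2].astype(np.float32));print(n,len(q),np.median(q[:,2]),r)
E
```

```text
at [423.2 134.6 222.9] total [-0.004 -0.008  0.006] [ 0.     0.001 -0.001] n 1 row [-0.004 -0.008  0.006] [ 0.     0.001 -0.001]
scene 170 168.1814484077466 ((426.19451904296875, 134.8866424560547), (105.97425079345703, 32.23381423950195), 73.65383911132812)
wrist 7651 169.02199221710174 ((424.6169738769531, 143.35487365722656), (32.91268539428711, 97.56978607177734), 3.7855794429779053)
```

Emit:
send_rows(series="0 0 0 0 0 0;0 0 0 0 0 0;0 0 0 0 0 0;0 0 0 0 0 0", fingers=0.5)

```text
t: 46.7
eef_pos: [423.1, 134.8, 223.0]
tcp_rot: [3.141, 0.0, 1.475]
ft_force: [0.6, -0.5, 0.8]
opening: 0.493
grip_force: 0.0
```

Emit:
send_rows(series="0 0 -0.4 0 0 0;0 0 -0.7 0 0 0;0 0 -0.7 0 0 0;0 0 0 0 0 0;0 0 0 0 0 0")

```text
t: 47.32
eef_pos: [422.8, 134.7, 330.3]
tcp_rot: [-3.141, 0.0, 1.475]
ft_force: [0.3, -0.2, -0.6]
opening: 0.499
grip_force: 0.0
```

```bash
python3 - <<'E'
from h import *
a=np.radians(84.7);ax=np.array([np.cos(a),np.sin(a)])
for n in('scene','side','wrist'):
    c=cam(n);p=cloud(c,n=='wrist').reshape(-1,3);p=p[np.isfinite(p).all(1)]
    q=p[(p[:,0]>380)&(p[:,0]<470)&(p[:,1]>60)&(p[:,1]<230)&(p[:,2]>163)&(p[:,2]<174)]
    r=cv2.minAreaRect(q[:,:2].astype(np.float32));print(n,len(q),np.median(q[:,2]).round(1),np.round(r[0],1),np.round(r[1],1),round(r[2],1))
    d=(p[:,:2]-[426.3,180.3]);u=d@ax;v=d@np.array([-ax[1],ax[0]])
    for lo,hi in((-122,-114),(-106,-95),(-60,-50),(-10,0)):
        k=(u>lo)&(u<hi)&(abs(v)<60)&(abs(v)>25)&(p[:,2]>130)&(p[:,2]<160)
        if k.sum()>5:print('  u',lo,hi,k.sum(),np.median(p[k,2]).round(1))
    if n=='side': print(ballfit(c,*GREEN,False,(580,680,-260,-160)),ballfit(c,*BLUE,False,(590,655,40,105)),ballfit(c,*RED,False,(560,690,-80,80)))
    if n=='wrist': cv2.imwrite('pics/fin.png',c['color'][:,:,::-1])
E
```

```text
scene 181 167.4 [423.5 135.6] [109.4  20.2] 85.8
  u -122 -114 92 139.7
  u -106 -95 59 140.8
  u -60 -50 32 140.6
  u -10 0 29 140.5
side 261 169.6 [419.6 137.3] [108.9  18.9] 84.3
  u -122 -114 178 139.3
  u -106 -95 93 141.8
  u -60 -50 80 142.1
  u -10 0 71 142.2
(381, array([ 626.6, -211.6,  143.4])) (311, array([619.3,  76.4, 144. ])) (247, array([620.8,   4.7, 143.5]))
wrist 3613 168.6 [423.2 136.9] [109.1  17.9] 85.0
  u -122 -114 75 142.7
  u -106 -95 431 140.8
  u -60 -50 1044 140.9
  u -10 0 1162 140.9
```

View pics/fin.png

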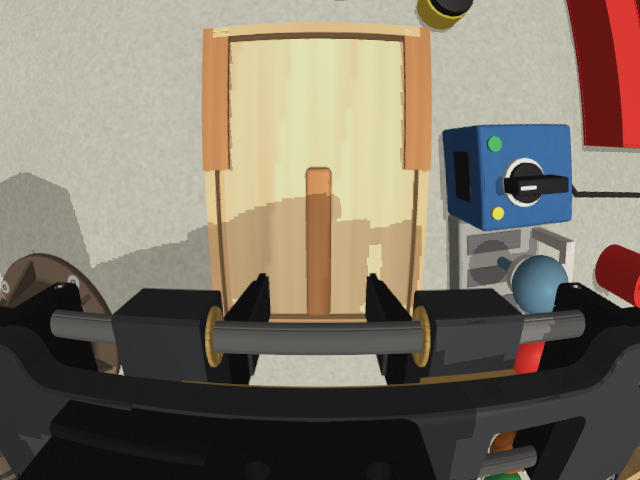

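The lid is home and flat (top at 140.9 along its whole length, rail where it started), the switch is at rest and all three baubles hang at 142–144. Handing in.

```bash
python3 -c "
from cell import env
print(env.job_done())"
```

```text
the job is handed in; nothing more can be done
None
```

I handed the job in at about 47 s of the 210 s, with no verdict returned: red, blue and green hang in rings 3, 4 and 0 (the white bauble was absent), the switch was held at its stop and sprang back, and the lid is home behind the lip.

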